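# Assemble a thrust ball bearing in its cover, turning the upper washer over

## Task

Put the thrust bearing together in the seat on top of the bearing cover: the washer with the wider bore lies in the seat with its raceway up, the ball cage lies on it with the balls down in that raceway, and the washer with the narrower bore goes on top, turned over so that its raceway sits on the balls. Both washers lie raceway up on the mat; the vee block is there to turn a washer over in. Set the parts down rather than dropping them, and leave the brass drift, the marker pen and the standing bolt where they are.

Things in the scene. Friction and masses are not known exactly. Their poses are not given: they have to be found in the camera images.
- cover: bearing cover of cast aluminium standing fast on the bench: round flange 116 mm across and 12 mm high, on it a round hub 84 mm across whose rim is 25 mm above the bench. Origin: centre of its underside, at bench height; z up.
- seat (a point): centre of the seat floor in the top of the cover's hub, 22 mm above the bench. The seat is a round recess 3 mm deep, 66 mm across at its floor, with a slanted wall that opens to 72 mm at the rim.
- vee_block: steel magnetic vee block, ground smooth, held fast to the bench: 70 mm (its x) by 40 mm long (its y) by 46 mm high (z up). A 90 degree groove runs along its y from end to end, open at both ends; its two faces slope at 45 degrees from the groove's bottom line up to the block's top, where the groove is 62 mm wide. Origin: centre of its underside. A small switch knob sticks out 6 mm from its -y end, below 18 mm.
- vee_bottom (a point): the point where the two groove faces would meet, midway along the block, 15 mm above the bench. A washer laid on one face with its edge against the other face sticks out 10 to 11 mm beyond each end of the block and about 15 mm past the block's top edge, and can be tipped over onto the other face.
- lower_washer: flat steel ring, 62 mm outside, 33 mm bore (the wider bore), 10 mm thick, about 0.13 kg; one flat face, the other with a raceway groove 9 mm wide and 2 mm deep on a circle of 47 mm diameter. Origin: centre of the flat face; its z points from the flat face to the raceway face. It lies on the mat (2 mm thick) raceway up.
- upper_washer: flat steel ring, 60 mm outside, 25 mm bore (the narrower bore), 10 mm thick, about 0.15 kg; raceway groove of the same size as the other's in one face. Origin: centre of the flat face; its z points from the flat face to the raceway face. It lies on the mat raceway up; in the finished bearing its z points down and its flat face, on top, is 48 mm above the bench.
- ball_cage: brass ring 58 mm outside, 37 mm bore, 4 mm thick, holding 14 steel balls of 10 mm on a circle of 47 mm diameter that stand out 3 mm from both its faces; about 0.08 kg; both sides alike. Origin: centre, level with the lowest points of the balls as it lies (5 mm below its mid plane); z up as it lies. It lies on the mat on its balls.
- cage_centre (a point): centre of the ball cage, in its mid plane: 7 mm above the bench at the start, 35 mm above the bench when the balls lie in the raceway of the lower washer in the seat.
- brass_drift: plain brass rod 130 mm long, 14 mm thick, lying loose on the bench behind the mat; a bystander. Origin: on its underside at its middle.
- marker_pen: white and blue marker pen 134 mm long, 15 mm thick, lying loose on the bench; a bystander. Origin: on its underside at its middle.
- bolt_long: hexagon flange bolt 68 mm high, standing loose on its 24 mm head; a bystander. Origin: centre of its underside.

How it is judged (in metres and radians):
On the way, in this order (a step that is already met when the one before it is completed fails the run):
1. the lower washer lies flat in the seat of the cover, raceway up (horizontal distance between lower_washer and seat below 0.005 m and z of lower_washer in the frame of seat below 0.0015 m and angle between lower_washer's own z axis and vertical below 0.05 rad), for 0.2 s.
2. the ball cage lies on it with the balls in its raceway (all of step 1 and horizontal distance between cage_centre and lower_washer below 0.002 m and z of cage_centre in the frame of lower_washer between 0.0115 and 0.0142 m and angle between the z axis of ball_cage and the z axis of lower_washer, either way round below 0.05 rad), for 0.2 s.
At the end, for the whole second after the job is handed in: lower washer flat in the seat, raceway up, within 5 mm of its centre; cage within 2 mm of its centre, balls down in the raceway (height within 1.3 mm); upper washer raceway down on the balls, level, within 3 mm of centre, flat faces of the washers 24.5 to 27.4 mm apart; all at rest (all of step 2 and angle between upper_washer's own z axis and vertical above 3.09 rad and horizontal distance between upper_washer and lower_washer below 0.003 m and z of upper_washer in the frame of lower_washer between 0.0245 and 0.0274 m and linear speed of each of lower_washer, ball_cage, upper_washer below 0.01 m/s); the robot touches nothing.
It fails at once if a bearing part is let go in the air, more than about 4 cm above where it could rest ((height (world z) of lower_washer above 0.09 m and contact force between the fingers and lower_washer below 0.05 N) or (height (world z) of upper_washer above 0.09 m and contact force between the fingers and upper_washer below 0.05 N) or (height (world z) of ball_cage above 0.09 m and contact force between the fingers and ball_cage below 0.05 N)).
It fails at once if the brass drift is pushed more than 3 cm from its place (distance of brass_drift from where it was at the start of the episode above 0.03 m).
It fails at once if the marker pen is pushed more than 3 cm from its place (distance of marker_pen from where it was at the start of the episode above 0.03 m).
It fails at once if the standing bolt is pushed more than 3 cm from its place (distance of bolt_long from where it was at the start of the episode above 0.03 m).
It also fails if it takes over 72 s, if anything falls off the work surface, if the arm or the gripper's body presses on something with over 40 N, if the wrist force passes 120 N, or if a joint passes its speed limit or range.

## Robot

A 6-joint arm with a two-finger parallel gripper is mounted at the origin on a cart in front of the work surface, level with it; the furniture and walls round the work are solid. World frame = base frame: x ahead of the robot, y to its left, z up, the work surface at z = 0. Lengths are in mm, angles in rad, forces in N, time in s.
With the tool pointing down it reaches from about 400 to 925 mm from the base axis. Payload 12.5 kg.
Tool frame: the origin (TCP) lies midway between the tips of the shut fingers; the grasp point (between the pads) lies 19 mm behind it; y points along the fingers, x is the direction in which the jaws open and shut, and the axes are right-handed (so a half turn about y gives the same grasp; the last joint's range is limited). The gripper opens to 95 mm and grips with 3 to 60 N. Pads are 20 mm wide; open, the fingers measure 119 mm over their backs; the gripper's body (75 mm by 180 mm) begins 59 mm behind the grasp point.
Start: joints at [1.235, 0.491, 1.559, -0, 1.092, -0.106], TCP at [142.346, 608.592, 214.661] pointing down, gripper open.
Joint ranges: [-3.1, 3.1], [-0.84, 2.19], [0.05, 2.79], [-1.13, 4.28], [0.06, 2.93], [-2.69, 2.69]. Speed limits (rad/s): [2.22, 2.22, 2.79, 3.14, 3.14, 3.14].

## Interface

Orientations are given as [roll, pitch, yaw] about the fixed x, y, z axes, in that order (R = Rz(yaw) Ry(pitch) Rx(roll)).
In Python, from cell import env, vision, job gives the robot as it stands.
- The arm moves only by the shell command python3 -m crank 'ROWS' [OPENING]. ROWS is JSON, a list of rows, each a list of 6 numbers: the shift along the tool's x, y, z in mm, then the turn, a rotation vector about the tool's x, y, z in degrees. In form: [[x, y, z, rx, ry, rz], ...]. A call has 1 to 5 rows; each row is the pose to reach, as a shift and turn from the pose measured when the call began, along the tool's axes at that moment; what a row does not reach only later rows make up. A row lasts 1/10 s, in which the tool goes at most 50 mm and 8.59 degrees, less where a joint would pass 70% of its speed; a pose out of reach is approached as far as the arm can. A call with a gripper value outside its range is refused whole. OPENING is the opening, from 0 (shut) to 1 (fully open), set as the call begins (- or left out, the last holds). The fingers move at their own pace and stop on an object; the grip force is fixed at half the most. Time passes only in rows, so rows that repeat a pose let the fingers close. It gives the time, the measured TCP pose, the force and the opening at its end, in the units of the state.
- env.state(): the state, without advancing time (a new reading comes with each control period).
- vision.read_camera(name): name is "scene" or "side" or "wrist"; returns (picture, depth): 400x640x3 uint8, blue, green, red; 400x640 float32, mm along the optical axis (not along the pixel's ray), 0 where there is no reading.
- vision.calibration(name): a dict with "vertical_fov" (degrees; the focal length in pixels is half the picture's height over the tangent of half this angle, whatever the lens; pixels are square), "cx", "cy" (the principal point, pixels), "pose" (4x4, takes a point from camera to world coordinates). Camera axes: x right, y down, z forward; pixel columns grow to the right and rows downward; lengths in mm; the calibration is good to about 2 mm. The wrist camera is an equidistant fisheye: a pixel r from the principal point sees the ray r / f radians off the axis. A picture is of the moment at which its call begins: read the wrist's pose just before it. calibration takes no time and is no camera call; for the wrist camera it gives the pose at the moment of the call.
- job.job_done(): hands the job in, once; it reports no verdict.
The state is a dict: "t": time; "joints": joint angles; "qvel": joint speeds; "tau": joint torques, N m; "eef_pos": TCP position; "tcp_rot": TCP orientation; "ft_force": force on the tool from outside, world axes, zero at the start; "moment": the same for the moment, N m; "opening": opening from 0.0 (shut) to 1.0 (fully open).
Only numpy, scipy, OpenCV 4.12 (cv2) and the standard library are available. Lean on these libraries where they do the work, as an engineer would, in place of code of your own. Each camera call takes 0.05 s, during which the arm holds its last target.

## Working session

There is one attempt and no reset: what is moved stays moved. The work goes in short steps, Python scripts to look and compute and a shell command to move; the robot and the scene stay as the last step left them, time stands still between calls to the robot, and variables do not carry over. Pictures are saved under pics/ and viewed, and the job is handed in when it is done.

```bash
ls -la; mkdir -p pics; python3 - <<'E'
from cell import env, vision, job
import cv2
print(env.state())
for n in ["scene","side","wrist"]:
    c=vision.calibration(n); print(n,c)
    p,d=vision.read_camera(n); cv2.imwrite(f"pics/{n}0.png",p)
    import numpy as np; np.save(f"pics/{n}0.npy",d)
E
```

```text
total 12
drwxr-xr-x  3 agent agent 4096 Dec  6 21:29 .
drwxr-xr-x 23 root  root  4096 Dec  6 21:29 ..
drwxr-xr-x  2 agent agent 4096 Dec  6 21:29 pics
{'t': 0.0, 'joints': array([ 1.23543502e+00,  4.91545516e-01,  1.55945604e+00, -6.39711834e-05,
        1.09170197e+00, -1.05580804e-01]), 'qvel': array([ 1.79552235e-03,  5.52406929e-05, -6.36150540e-04, -9.65303408e-04,
        2.87732109e-04,  6.68329737e-04]), 'tau': array([-3.42497005e-03, -6.12631273e+01, -2.58178818e+01,  6.91915839e-02,
        4.82045312e-02, -1.30898070e-04]), 'eef_pos': array([142.25103193, 608.33999973, 214.06820764]), 'tcp_rot': array([-1.57073568e+00,  1.11066167e-03,  1.34104538e+00]), 'ft_force': array([0.14497409, 0.33972173, 0.14883589]), 'moment': array([ 0.05113807, -0.00840592,  0.00353116]), 'opening': 1.0035487954470557}
scene {'vertical_fov': 55.90046166189435, 'cx': 326.9477793013616, 'cy': 198.072903564548, 'pose': array([[ 7.98657306e-01, -3.34754444e-01,  5.00085963e-01,
         4.51881181e+01],
       [-6.01482406e-01, -4.70440692e-01,  6.45681401e-01,
        -5.46144895e+02],
       [ 1.
[... 342 characters left out ...]
],
       [-5.61124726e-01,  7.33060283e-01, -3.84397793e-01,
         5.02946277e+02],
       [ 7.48249755e-03, -4.59888012e-01, -8.87945397e-01,
         1.06063134e+03],
       [ 0.00000000e+00,  0.00000000e+00,  0.00000000e+00,
         1.00000000e+00]])}
wrist {'vertical_fov': 65.70646984690485, 'cx': 319.6509068835443, 'cy': 200.361005499248, 'pose': array([[ 2.28803323e-01,  9.36247714e-01,  2.66625688e-01,
         6.65923630e+01],
       [ 9.73471925e-01, -2.19714916e-01, -6.38573994e-02,
         6.26172234e+02],
       [-1.20470352e-03,  2.74163407e-01, -9.61682367e-01,
         3.84209550e+02],
       [ 0.00000000e+00,  0.00000000e+00,  0.00000000e+00,
         1.00000000e+00]])}
```

View pics/scene0.png

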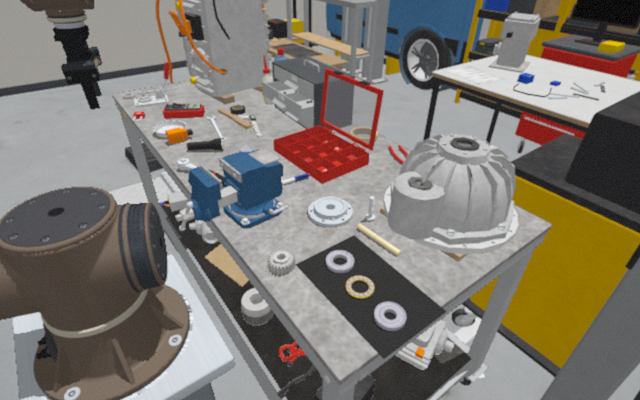

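View pics/side0.png

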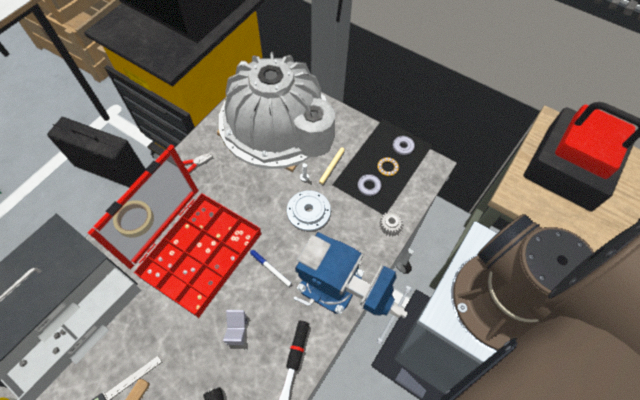

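View pics/wrist0.png

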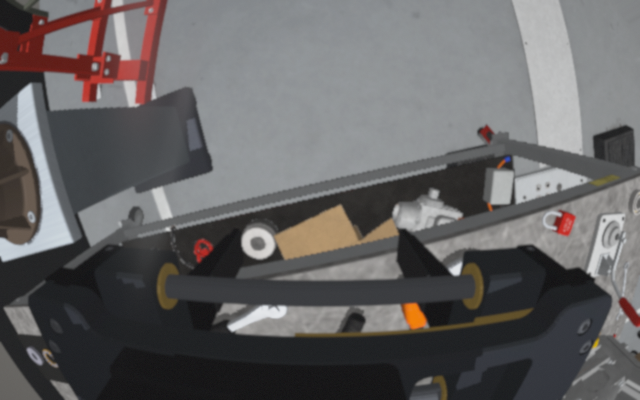

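```bash
cat > h.py <<'E'
import numpy as np, cv2
from scipy.spatial.transform import Rotation as Rn
def ray(c,u,v,fish=False):
    f=200/np.tan(np.radians(c['vertical_fov'])/2)
    x=(u-c['cx'])/f;y=(v-c['cy'])/f
    if fish:
        r=np.hypot(x,y);s=np.sinc(r/np.pi) if r<1e-9 else np.sin(r)/r
        return np.array([x*s,y*s,np.cos(r)])
    return np.array([x,y,1.])
def world(c,u,v,d,fish=False):
    r=ray(c,u,v,fish); r=r/r[2]*d
    return c['pose'][:3,:3]@r+c['pose'][:3,3]
def onz(c,u,v,z,fish=False):
    r=c['pose'][:3,:3]@ray(c,u,v,fish);p=c['pose'][:3,3]
    return p+r*(z-p[2])/r[2]
def proj(c,P,fish=False):
    f=200/np.tan(np.radians(c['vertical_fov'])/2)
    q=c['pose'][:3,:3].T@(np.asarray(P,float)-c['pose'][:3,3])
    if fish:
        th=np.arctan2(np.hypot(q[0],q[1]),q[2]);h=np.hypot(q[0],q[1])+1e-12
        return c['cx']+f*th*q[0]/h,c['cy']+f*th*q[1]/h
    return c['cx']+f*q[0]/q[2],c['cy']+f*q[1]/q[2]
E
python3 - <<'E'
from cell import vision
from h import *
c=vision.calibration('side');d=np.load('pics/side0.npy')
for n,u,v in [('w1',369,184),('w2',403,144),('cage',388,166),('cover',308,209),('vee',235,328),('pen',270,267),('bolt',306,172),('drift',331,166),('gear',391,224)]:
    print(n,d[v,u],world(c,u,v,d[v,u]).round(1),onz(c,u,v,12).round(1))
c=vision.calibration('scene');d=np.load('pics/scene0.npy')
for n,u,v in [('w1',340,262),('w2',390,315),('cage',360,288),('cover',330,211)]:
    print(n,d[v,u],world(c,u,v,d[v,u]).round(1),onz(c,u,v,12).round(1))
im=cv2.imread('pics/side0.png')
cv2.imwrite('pics/side0a.png',cv2.resize(im[120:240,270:450],None,fx=4,fy=4,interpolation=cv2.INTER_CUBIC))
cv2.imwrite('pics/side0b.png',cv2.resize(im[230:360,200:350],None,fx=4,fy=4,interpolation=cv2.INTER_CUBIC))
E
```

```text
w1 1227.3972 [438.9 -95.6  -1.9] [436.1 -87.8  12. ]
w2 1286.1361 [ 425.5 -265.2    1.6] [ 423.6 -257.6   12. ]
cage 1254.9049 [ 424.6 -176.8   -1.8] [ 422.1 -168.    12. ]
cover 1186.3068 [533.8  65.6   1.5] [530.7  70.   12. ]
vee 1026.8267 [494.2 422.5  15.4] [495.1 422.3  12. ]
pen 1099.9536 [517.3 256.5  11.5] [517.2 256.6  12. ]
bolt 1198.2211 [591.7  -9.3  37. ] [600.6 -21.8  12. ]
drift 1236.8533 [553.9 -77.4  12.3] [554.  -77.6  12. ]
gear 1139.3691 [324.9  -8.9  27.2] [326.4 -16.4  12. ]
w1 840.44574 [441.  -88.    1.2] [433.9 -96.3  12. ]
w2 726.5053 [ 430.1 -256.2    1.1] [ 423.1 -261.4   12. ]
cage 778.5287 [ 426.9 -171.9    2.4] [ 420.8 -177.9   12. ]
cover 960.0948 [520.5  53.6  21.3] [528.1  63.2  12. ]
```

View pics/side0a.png

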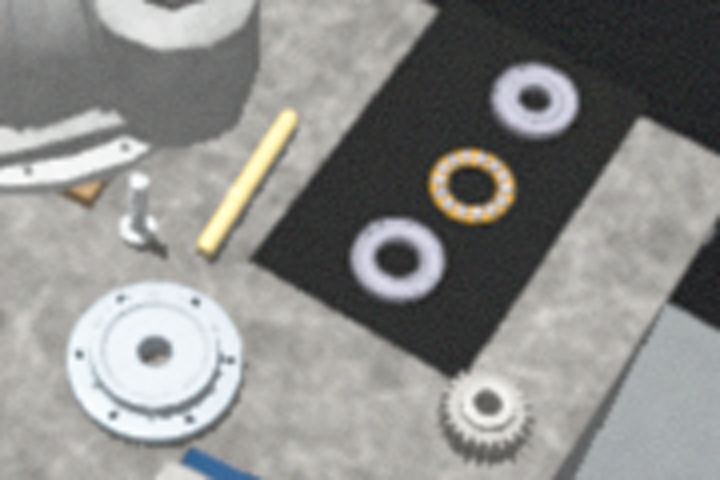

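View pics/side0b.png

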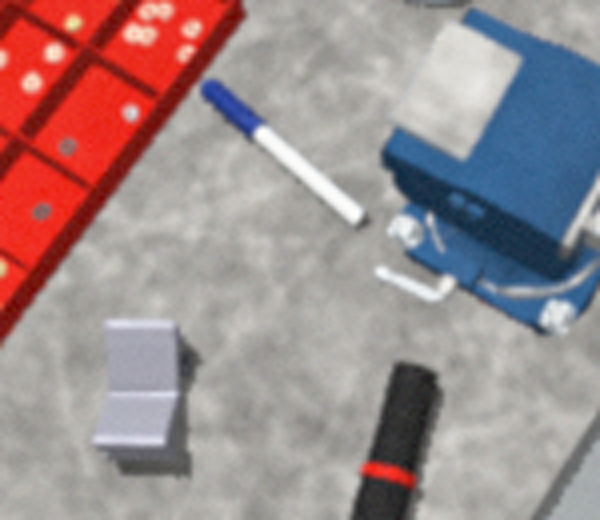

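```bash
python3 - <<'E'
from cell import vision
from h import *
g=np.full((40,24),-99.)
for n in ['side','scene']:
    c=vision.calibration(n);d=np.load(f'pics/{n}0.npy');f=200/np.tan(np.radians(c['vertical_fov'])/2)
    v,u=np.mgrid[:400,:640];P=np.stack([(u-c['cx'])/f*d,(v-c['cy'])/f*d,d],-1)[d>0]
    P=P@c['pose'][:3,:3].T+c['pose'][:3,3]
    i=((P[:,1]+350)//25).astype(int);j=((P[:,0]-200)//25).astype(int)
    m=(i>=0)&(i<40)&(j>=0)&(j<24)&(P[:,2]<400)
    np.maximum.at(g,(i[m],j[m]),P[m,2])
print('x   ',*[f'{200+25*k:4d}' for k in range(24)])
for k in range(40): print(f'{-350+25*k:4d}',*[f'{int(z):4d}' for z in g[k]])
c=vision.calibration('wrist');from cell import env
s=env.state();print(proj(c,s['eef_pos'],True),proj(c,s['eef_pos']-[0,0,90],True))
R=Rn.from_euler('xyz',s['tcp_rot']).as_matrix();print(R.T@(c['pose'][:3,3]-s['eef_pos']),R.T@c['pose'][:3,:3])
E
```

```text
x     200  225  250  275  300  325  350  375  400  425  450  475  500  525  550  575  600  625  650  675  700  725  750  775
-350  -99  -99  -99  -99  -99  -99  -99  -99  -99  -99  -99  -99  -99  -99  -99  -99  -99  -99  -99  -99  -99  -99  -99  -99
-325  -99  -99   -4    0    0   -1    5    4    5    5    7    4    4    0    0    0    0    0    0    0    0    1    0    0
-300  -99  -99    2    3    4    4    9   13   14   14    7    6    7    4    5    4    3    3    3    2    3   37   42   35
-275  -99  -99    2    4    5    3    6   13   15   17   14    5    6    3    5    3    4    4    2   36   55   68   87   95
-250  -99  -99    2    4    3    4    6   14   15   15   11    4    6    4    3    4    4   28   52   98  134  175  158  173
-225  -99  -99    4    3    4    4    5    6    8    9    7    7    4    3    4    5    3   58  117  175  177  193  193  191
-200  -99  -99    3    6    4    3    5   13   14   15    9    6    7    4    3    4   36   58  144  177  194  195  197  194
-175  -99  -99    3    3    3    4    5   13   15   14   11    8    5    5   12  147  151  152  180 
[... 3657 characters left out ...]
99  -99    2    3    1    2   29   32   32   35   33    4    5    4    4    9    7    5    4    4  121   69  189  189
 600  -99  -99    1    2    1    2   29   28  -99  -99   -2    7    5    4   31   32    8    3    5    4  121    4  189  189
 625  -99  -99    1    2    2    1    2  -99    2    1    2    5    2    3   34   35    8    6    3    5  121  118  188  190
(np.float64(319.98803184515873), np.float64(247.1550882351005)) (np.float64(319.98882339442935), np.float64(204.31801939892833))
[-6.81686189e-02 -1.70047429e+02  7.77566329e+01] [[ 9.99999362e-01 -9.69131744e-04 -5.80561243e-04]
 [ 2.92542723e-04 -2.74227678e-01  9.61664752e-01]
 [-1.09118580e-03 -9.61664308e-01 -2.74227219e-01]]
```

```bash
cat > go.py <<'E'
# prints the row (tool axes) for world target x y z, yaw(rad), tilt(deg about tool x)
import sys
from cell import env
from h import *
def row(x,y,z,yaw,tilt=0.,rot=None):
    s=env.state();R=Rn.from_euler('xyz',s['tcp_rot'])
    T=Rn.from_euler('xyz',[-np.pi/2,0,yaw])*Rn.from_rotvec([np.radians(tilt),0,0])
    d=R.inv().apply(np.array([x,y,z])-s['eef_pos']);r=np.degrees((R.inv()*T).as_rotvec())
    return s,d,r
if __name__=='__main__':
    a=[float(v) for v in sys.argv[1:]]
    s,d,r=row(*a)
    print('t %.2f pos %s rot %s op %.3f F %s j %s'%(s['t'],s['eef_pos'].round(1),s['tcp_rot'].round(3),s['opening'],s['ft_force'].round(1),s['joints'].round(2)))
    print('row',d.round(1).tolist(),r.round(1).tolist(),'n>=',round(max(np.linalg.norm(d)/50,np.linalg.norm(r)/8.59),1))
E
python3 go.py 480 220 230 0.45
```

```text
t 0.15 pos [142.3 608.4 214.2] rot [-1.571e+00  1.000e-03  1.341e+00] op 1.001 F [ 0.3 -0.3  0.2] j [ 1.24  0.49  1.56 -0.    1.09 -0.11]
row [-301.3, -15.6, -417.3] [0.0, 51.1, -0.0] n>= 10.3
```

```bash
python3 -m crank '[[-301,-15,-417,0,51,0],[-301,-15,-417,0,51,0],[-301,-15,-417,0,51,0],[-301,-15,-417,0,51,0],[-301,-15,-417,0,51,0]]'; python3 go.py 480 220 230 0.45;python3 go.py 480 120 230 0.0
```

```text
t: 0.65
eef_pos: [307.1, 418.3, 221.8]
tcp_rot: [-1.571, 0.001, 0.585]
ft_force: [1.3, 0.3, 0.7]
opening: 1.0
t 0.65 pos [307.1 418.3 221.8] rot [-1.571e+00  1.000e-03  5.850e-01] op 1.000 F [1.3 0.3 0.7] j [ 0.81  0.33  1.81 -0.    1.    0.23]
row [34.6, -8.1, -260.8] [0.0, 7.7, -0.0] n>= 5.3
t 0.65 pos [307.1 418.3 221.8] rot [-1.571e+00  1.000e-03  5.850e-01] op 1.000 F [1.3 0.3 0.7] j [ 0.81  0.33  1.81 -0.    1.    0.23]
row [-20.7, -8.0, -344.2] [0.0, 33.5, -0.0] n>= 6.9
```

```bash
python3 -m crank '[[-21,-8,-344,0,33,0],[-21,-8,-344,0,33,0],[-21,-8,-344,0,33,0],[-21,-8,-344,0,33,0],[-21,-8,-344,0,33,0]]'; python3 go.py 525 65 190 0.0
```

```text
t: 1.15
eef_pos: [431.9, 201.7, 227.9]
tcp_rot: [-1.571, 0.0, 0.005]
ft_force: [1.2, 0.4, -0.1]
opening: 1.002
t 1.15 pos [431.9 201.7 227.9] rot [-1.571  0.     0.005] op 1.002 F [ 1.2  0.4 -0.1] j [ 0.3   0.26  1.89 -0.    0.98  0.29]
row [92.4, 37.9, -137.1] [0.0, 0.3, -0.0] n>= 3.4
```

```bash
python3 -m crank '[[92,38,-137,0,0,0],[92,38,-137,0,0,0],[92,38,-137,0,0,0],[92,38,-137,0,0,0],[92,38,-137,0,0,0]]'; cat > snap.py <<'E'
import sys
from cell import env,vision
from h import *
import pickle
n,k=sys.argv[1],sys.argv[2]
s=env.state();c=vision.calibration(n);p,d=vision.read_camera(n)
cv2.imwrite(f'pics/{k}.png',p);pickle.dump((s,c,p,d),open(f'pics/{k}.pkl','wb'))
print(s['t'],s['eef_pos'].round(2),s['tcp_rot'].round(4),s['opening'])
E
python3 snap.py wrist w1
```

```text
t: 1.65
eef_pos: [525.5, 62.8, 188.8]
tcp_rot: [-1.572, 0.001, 0.001]
ft_force: [-1.5, -0.8, -0.4]
opening: 0.995
1.65 [525.46  62.8  188.83] [-1.5716e+00  1.4000e-03  1.3000e-03] 0.9948729106650336
```

View pics/w1.png

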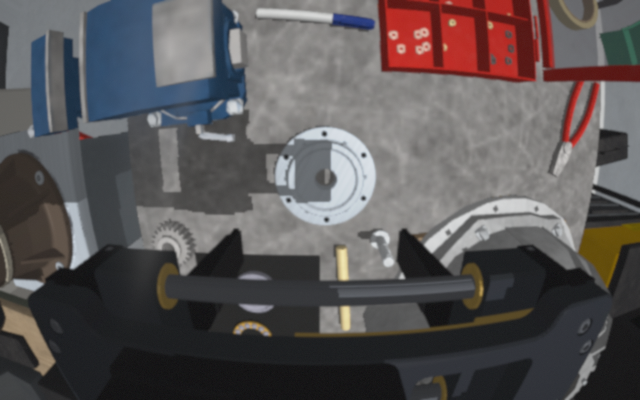

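```bash
cat >> h.py <<'E'
def top(c,p,cx,cy,z,half=70,s=4,fish=True):
    n=int(2*half*s);xs=cx+(np.arange(n)-n/2)/s; ys=cy-(np.arange(n)-n/2)/s
    X,Y=np.meshgrid(xs,ys);P=np.stack([X,Y,np.full_like(X,z)],-1)-c['pose'][:3,3]
    q=P@c['pose'][:3,:3];f=200/np.tan(np.radians(c['vertical_fov'])/2)
    h=np.hypot(q[...,0],q[...,1])+1e-9
    k=f*np.arctan2(h,q[...,2])/h if fish else f/q[...,2]
    return cv2.remap(p,(c['cx']+k*q[...,0]).astype(np.float32),(c['cy']+k*q[...,1]).astype(np.float32),cv2.INTER_CUBIC)
E
python3 - <<'E'
from h import *;import pickle
s,c,p,d=pickle.load(open('pics/w1.pkl','rb'))
print(d[176,312],world(c,312,160,d[160,312],True))
a=top(c,p,525,65,12);b=top(c,p,525,65,25)
for im,r in((a,58),(b,42)):
    cv2.circle(im,(280,280),r*4,(0,0,255),1);cv2.drawMarker(im,(280,280),(0,0,255))
cv2.imwrite('pics/w1t.png',cv2.resize(np.hstack([a,b]),(800,400),interpolation=cv2.INTER_AREA))
E
```

```text
342.60178 [516.26882782  89.68958291  20.55456206]
```

View pics/w1t.png

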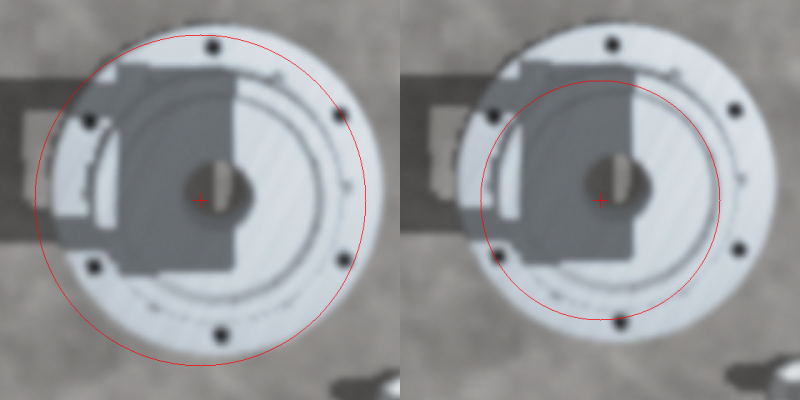

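```bash
python3 go.py 437 -92 115 0.0
```

```text
t 1.70 pos [524.6  64.1 189.3] rot [-1.571e+00  1.000e-03  2.000e-03] op 0.997 F [-0.2  0.1 -0.1] j [-0.    0.38  1.82 -0.    0.93 -0.  ]
row [-87.9, 74.5, -155.9] [0.0, 0.1, -0.1] n>= 3.9
```

```bash
python3 -m crank '[[-88,60,-156,0,0,0],[-88,74,-156,0,0,0],[-88,74,-156,0,0,0],[-88,74,-156,0,0,0],[-88,74,-156,0,0,0]]'; python3 snap.py wrist w2;python3 - <<'E'
from h import *;import pickle
s,c,p,d=pickle.load(open('pics/w2.pkl','rb'))
a=top(c,p,437,-92,12)
cv2.circle(a,(280,280),31*4,(0,0,255),1)
cv2.imwrite('pics/w2t.png',np.hstack([cv2.resize(a,(400,400),interpolation=cv2.INTER_AREA),cv2.resize(p,(400,250))[:, :400] if 0 else np.zeros((400,0,3),np.uint8)]))
E
```

```text
t: 2.2
eef_pos: [434.0, -93.4, 114.3]
tcp_rot: [-1.57, 0.005, -0.0]
ft_force: [0.6, 0.6, 0.2]
opening: 1.0
2.2 [434.04 -93.39 114.3 ] [-1.5703e+00  4.7000e-03 -3.0000e-04] 1.0002159275094136
```

View pics/w2.png

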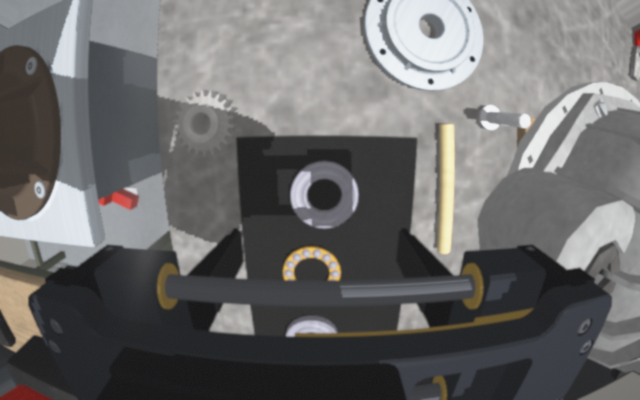

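View pics/w2t.png

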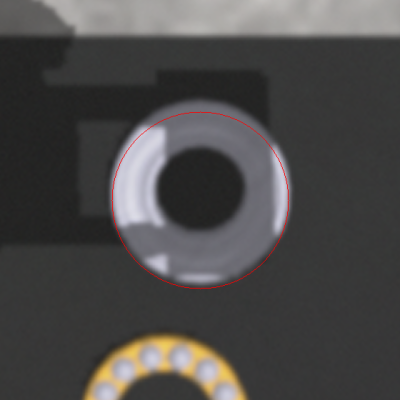

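```bash
python3 - <<'E'
from h import *;import pickle
s,c,p,d=pickle.load(open('pics/w2.pkl','rb'))
a=top(c,p,437.3,-89.,12,half=40,s=8)
a=cv2.convertScaleAbs(a,alpha=1.6,beta=20)
for r in(31,16.5,19,28):cv2.circle(a,(320,320),int(r*8),(0,0,255),1)
cv2.imwrite('pics/w2u.png',cv2.resize(a,(560,560)))
E
```

```text
(no output)
```

View pics/w2u.png

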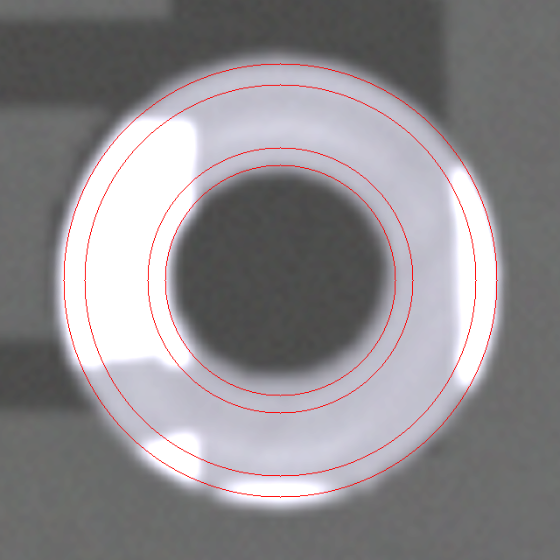

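```bash
python3 - <<'E'
from h import *;import pickle
s,c,p,d=pickle.load(open('pics/w2.pkl','rb'))
for nm,pts in {'washer':[(300,195),(348,190),(303,180),(345,205)],'mat':[(270,160),(390,160),(390,210)],'bench':[(300,100),(430,110)],'cover rim':[(408,30)],'flange':[(470,30)]}.items():
    print(nm,[world(c,u,v,np.median(d[v-1:v+2,u-1:u+2]),True).round(1).tolist() for u,v in pts])
E
python3 go.py 437.3 -89 30 0;python3 go.py 437.3 -89 6.5 0
```

```text
washer [[415.0, -89.1, 10.3], [459.0, -84.3, 10.3], [418.0, -75.1, 9.9], [456.5, -98.6, 10.6]]
mat [[386.9, -57.7, 1.5], [498.7, -57.3, 2.1], [501.3, -106.2, 2.4]]
bench [[415.3, -2.7, -0.3], [537.1, -8.6, -0.0]]
cover rim [[509.1, 61.1, 22.0]]
flange [[568.0, 68.6, 24.9]]
t 2.25 pos [435.6 -92.4 115.3] rot [-1.571  0.003 -0.   ] op 1.005 F [0.5 0.4 0.4] j [-0.36  0.39  2.09 -0.    0.66 -0.36]
row [1.9, 85.2, 3.3] [-0.0, -0.0, -0.2] n>= 1.7
t 2.25 pos [435.6 -92.4 115.3] rot [-1.571  0.003 -0.   ] op 1.005 F [0.5 0.4 0.4] j [-0.36  0.39  2.09 -0.    0.66 -0.36]
row [2.0, 108.7, 3.3] [-0.0, -0.0, -0.2] n>= 2.2
```

```bash
python3 -m crank '[[2,50,3,0,0,0],[2,85,3,0,0,0],[2,100,3,0,0,0],[2,108,3,0,0,0],[2,108,3,0,0,0]]'; python3 go.py 437.3 -89 6.5 0
```

```text
t: 2.75
eef_pos: [437.7, -88.3, 7.2]
tcp_rot: [-1.571, 0.003, 0.002]
ft_force: [0.4, 1.1, 0.3]
opening: 1.003
t 2.75 pos [437.7 -88.3   7.2] rot [-1.571  0.003  0.002] op 1.003 F [0.4 1.1 0.3] j [-0.35  0.61  2.17 -0.    0.37 -0.35]
row [-0.4, 0.7, -0.7] [-0.0, 0.1, -0.2] n>= 0.0
```

```bash
python3 -m crank '[[0,0,-1,0,0,0],[0,0,-1,0,0,0],[0,0,-1,0,0,0],[0,0,-1,0,0,0],[0,0,-1,0,0,0]]' 0; python3 snap.py wrist w3;  python3 go.py 437.3 -89 60 0
```

```text
t: 3.25
eef_pos: [437.8, -89.3, 7.5]
tcp_rot: [-1.571, 0.003, 0.001]
ft_force: [-0.6, 0.1, 5.7]
opening: 0.646
3.25 [437.78 -89.35   7.46] [-1.5707e+00  2.8000e-03  1.3000e-03] 0.6462879918212948
t 3.30 pos [437.8 -89.4   7.5] rot [-1.571e+00  3.000e-03  1.000e-03] op 0.646 F [-0.3  0.6  6.3] j [-0.35  0.61  2.17 -0.    0.37 -0.35]
row [-0.7, -52.5, 0.4] [-0.0, 0.1, -0.2] n>= 1.1
```

View pics/w3.png

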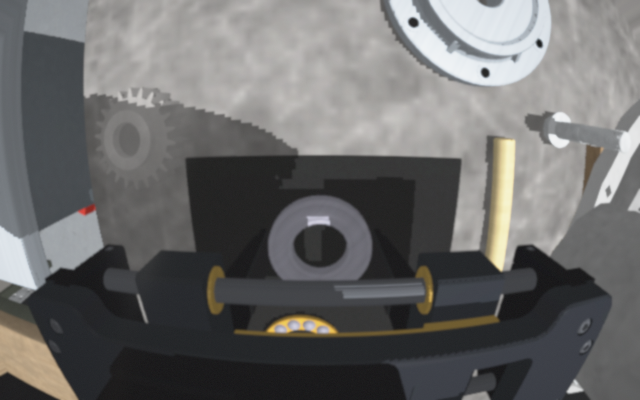

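```bash
python3 - <<'E'
from h import *;import pickle
s,c,p,d=pickle.load(open('pics/w3.pkl','rb'))
x,y=s['eef_pos'][:2]
a=top(c,p,x,y,12,half=40,s=8)
a=cv2.convertScaleAbs(a,alpha=1.6,beta=20)
for r in(31,16.5):cv2.circle(a,(320,320),int(r*8),(0,0,255),1)
cv2.imwrite('pics/w3u.png',cv2.resize(a,(560,560)))
E
```

```text
(no output)
```

View pics/w3u.png

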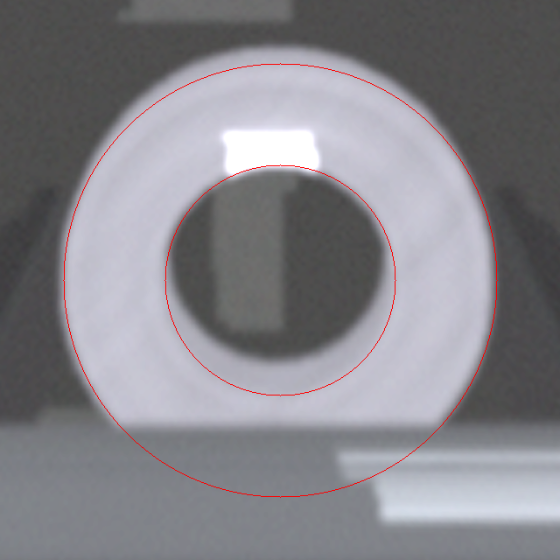

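```bash
python3 -m crank '[[0,-25,0,0,0,0],[0,-60,0,0,0,0],[0,-100,-30,0,0,0],[0,-110,-50,0,0,0]]'; python3 go.py 531.3 68.5 80 0
```

```text
t: 3.7
eef_pos: [439.2, -140.7, 120.8]
tcp_rot: [-1.573, -0.002, 0.002]
ft_force: [0.8, -1.2, -2.5]
opening: 0.643
t 3.70 pos [ 439.2 -140.7  120.8] rot [-1.573 -0.002  0.002] op 0.643 F [ 0.8 -1.2 -2.5] j [-0.45  0.4   2.05 -0.    0.69 -0.45]
row [92.4, 40.5, 209.1] [0.1, 0.1, 0.1] n>= 4.6
```

```bash
python3 -m crank '[[92,0,209,0,0,0],[92,0,209,0,0,0],[92,0,209,0,0,0],[92,30,209,0,0,0],[92,60,209,0,0,0]]';python3 -m crank '[[0,0,0,0,0,0]]'; python3 snap.py wrist w4;python3 go.py 531.3 68.5 45 0
```

```text
t: 4.2
eef_pos: [533.0, 70.2, 63.3]
tcp_rot: [-1.573, -0.008, 0.003]
ft_force: [0.4, -1.6, -2.7]
opening: 0.644
t: 4.3
eef_pos: [531.6, 72.9, 58.8]
tcp_rot: [-1.573, -0.001, 0.006]
ft_force: [-1.5, -0.2, -1.6]
opening: 0.641
4.3 [531.58  72.92  58.77] [-1.5726e+00 -1.0000e-03  6.4000e-03] 0.6406199014424571
t 4.35 pos [532.2  71.9  61.1] rot [-1.573 -0.004  0.006] op 0.644 F [ 0.2  0.1 -0.2] j [ 0.01  0.58  1.92 -0.    0.64  0.01]
row [-1.0, 16.1, -3.3] [0.1, 0.3, 0.2] n>= 0.3
```

View pics/w4.png

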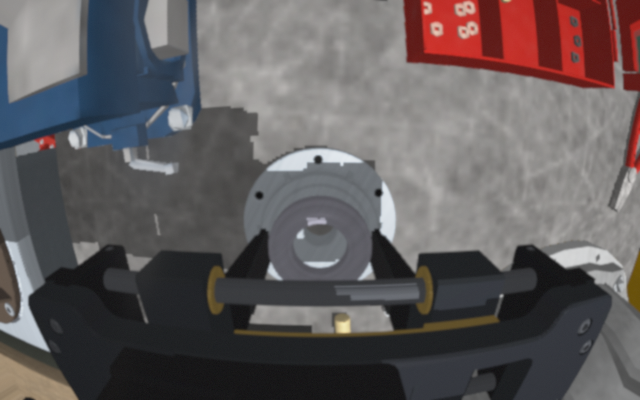

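```bash
python3 - <<'E'
from h import *;import pickle
s,c,p,d=pickle.load(open('pics/w4.pkl','rb'))
a=top(c,p,531,70,12,half=70,s=5)
cv2.imwrite('pics/w4t.png',cv2.resize(a[:420],(800,480)))
for u,v in [(318,160),(259,196),(378,193)]: print(onz(c,u,v,12,True))
E
```

```text
[529.74569533 117.97016475  12.        ]
[486.51180777  91.44995197  12.        ]
[573.75081377  94.16810817  12.        ]
```

View pics/w4t.png

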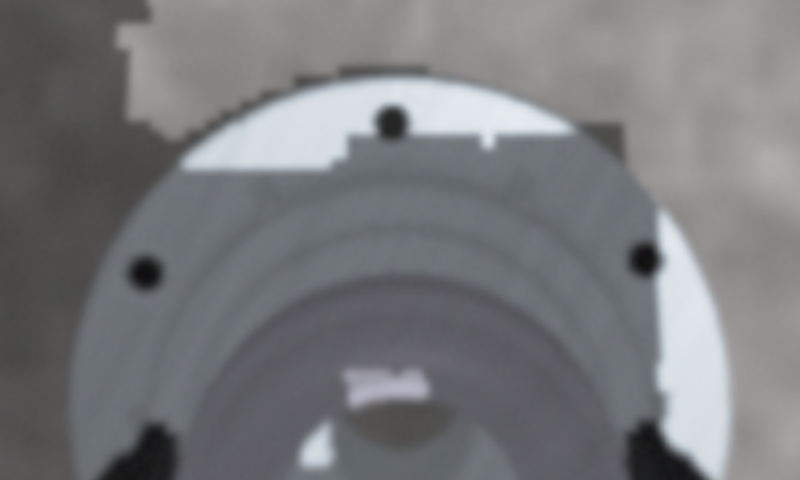

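```bash
python3 go.py 531.1 68.5 33 0
```

```text
t 4.35 pos [532.2  71.9  61.1] rot [-1.573 -0.004  0.006] op 0.644 F [ 0.2  0.1 -0.2] j [ 0.01  0.58  1.92 -0.    0.64  0.01]
row [-1.2, 28.1, -3.3] [0.1, 0.3, 0.2] n>= 0.6
```

```bash
python3 -m crank '[[-1.2,15,-3.3,0.1,0.3,0.2],[-1.2,25,-3.3,0.1,0.3,0.2],[-1.2,28,-3.3,0.1,0.3,0.2],[-1.2,28,-3.3,0.1,0.3,0.2]]'; python3 go.py 531.1 68.5 28 0
```

```text
t: 4.75
eef_pos: [531.1, 67.9, 33.5]
tcp_rot: [-1.571, -0.0, 0.0]
ft_force: [-0.1, 0.4, -1.6]
opening: 0.646
t 4.75 pos [531.1  67.9  33.5] rot [-1.571 -0.     0.   ] op 0.646 F [-0.1  0.4 -1.6] j [ 0.    0.62  1.94 -0.    0.58  0.  ]
row [-0.0, 5.5, 0.6] [0.0, 0.0, 0.0] n>= 0.1
```

```bash
python3 -m crank '[[0,3,0.6,0,0,0],[0,5,0.6,0,0,0],[0,6,0.6,0,0,0],[0,6,0.6,0,0,0]]'; python3 go.py 531.1 68.5 28 0
```

```text
t: 5.15
eef_pos: [531.2, 68.5, 27.6]
tcp_rot: [-1.571, -0.001, 0.0]
ft_force: [-0.4, -0.1, -0.6]
opening: 0.643
t 5.15 pos [531.2  68.5  27.6] rot [-1.571e+00 -1.000e-03  0.000e+00] op 0.643 F [-0.4 -0.1 -0.6] j [ 0.    0.63  1.94 -0.    0.57  0.01]
row [-0.1, -0.4, 0.0] [0.0, 0.0, 0.0] n>= 0.0
```

```bash
python3 -m crank '[[0,0,0,0,0,0],[0,0,0,0,0,0],[0,0,0,0,0,0],[0,-40,0,0,0,0],[0,-90,0,0,0,0]]' 0.85;python3 -m crank '[[0,0,0,0,0,0]]' 1; python3 snap.py wrist w5;python3 go.py 425 -174 115 0
```

```text
t: 5.65
eef_pos: [530.1, 68.5, 117.1]
tcp_rot: [-1.571, 0.004, -0.0]
ft_force: [0.8, 0.1, -0.6]
opening: 0.848
t: 5.75
eef_pos: [532.5, 68.6, 122.4]
tcp_rot: [-1.571, -0.005, 0.0]
ft_force: [-0.3, -0.7, -0.4]
opening: 0.884
5.75 [532.49  68.56 122.37] [-1.571e+00 -4.800e-03  1.000e-04] 0.8841239211224228
t 5.80 pos [531.2  68.5 119.8] rot [-1.571e+00 -1.000e-03  0.000e+00] op 0.923 F [-0.1 -0.6 -1.1] j [ 0.01  0.49  1.88 -0.    0.77  0.01]
row [-106.2, 4.7, -242.5] [0.0, 0.0, 0.1] n>= 5.3
```

View pics/w5.png

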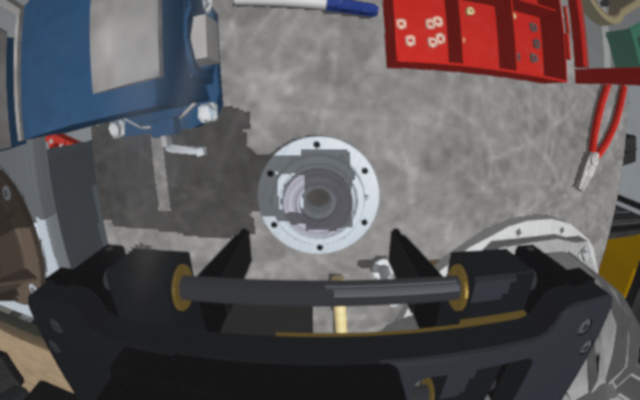

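```bash
python3 - <<'E'
from h import *;import pickle
s,c,p,d=pickle.load(open('pics/w5.pkl','rb'))
a=top(c,p,531,68.5,32,half=45,s=8)
a=cv2.convertScaleAbs(a,alpha=1.3)
for r in(31,16.5):cv2.circle(a,(360,360),int(r*8),(0,0,255),1)
b=top(c,p,531,68.5,12,half=70,s=4);cv2.circle(b,(280,280),58*4,(0,0,255),1)
cv2.imwrite('pics/w5t.png',cv2.resize(np.hstack([cv2.resize(a,(560,560)),b]),(800,400)))
E
```

View pics/w5t.png

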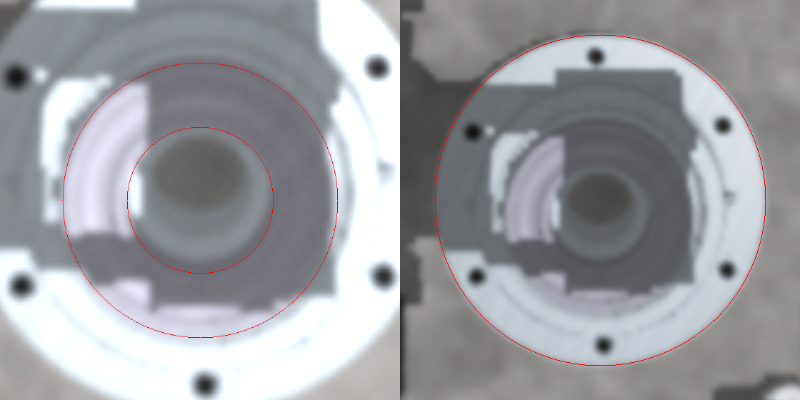

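```bash
python3 -m crank '[[-106,0,-242,0,0,0],[-106,0,-242,0,0,0],[-106,4,-242,0,0,0],[-106,4,-242,0,0,0],[-106,4,-242,0,0,0]]' 1;python3 -m crank '[[0,0,0,0,0,0],[0,0,0,0,0,0]]' ; python3 snap.py wrist w6;python3 - <<'E'
from h import *;import pickle
s,c,p,d=pickle.load(open('pics/w6.pkl','rb'))
a=top(c,p,425,-174,7,half=45,s=8)
a=cv2.convertScaleAbs(a,alpha=1.6)
cv2.circle(a,(360,360),29*8,(0,0,255),1)
cv2.imwrite('pics/w6t.png',cv2.resize(np.hstack([a,cv2.resize(p,(1152,720))]),None,fx=.42,fy=.42,interpolation=cv2.INTER_AREA))
E
```

```text
t: 6.3
eef_pos: [429.3, -162.2, 115.0]
tcp_rot: [-1.57, -0.0, 0.0]
ft_force: [0.8, -0.4, -0.7]
opening: 1.002
t: 6.5
eef_pos: [428.4, -163.0, 114.3]
tcp_rot: [-1.57, 0.001, -0.003]
ft_force: [0.4, 0.9, -0.0]
opening: 1.0
6.5 [ 428.43 -162.95  114.27] [-1.5695e+00  1.3000e-03 -2.7000e-03] 1.0002655571255765
```

View pics/w6t.png

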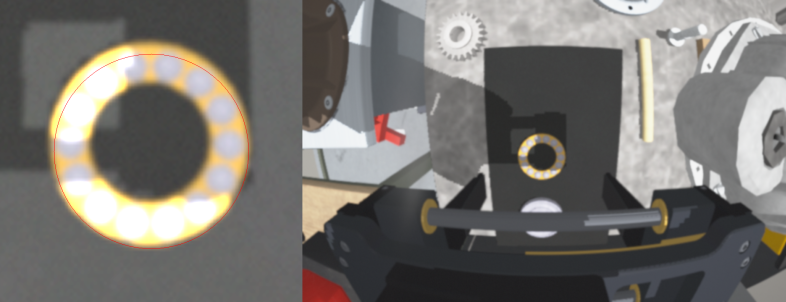

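```bash
cat > fit.py <<'E'
import sys,pickle
from h import *
# fit.py key x y z : colour(brass) mask circle fit
k,x,y,z=sys.argv[1],*map(float,sys.argv[2:5])
s,c,p,d=pickle.load(open(f'pics/{k}.pkl','rb'))
a=top(c,p,x,y,z,half=45,s=8);hsv=cv2.cvtColor(a,cv2.COLOR_BGR2HSV)
m=((hsv[...,0]>12)&(hsv[...,0]<32)&(hsv[...,1]>90)).astype(np.uint8)
m=cv2.morphologyEx(m,cv2.MORPH_CLOSE,np.ones((25,25)))
cs,_=cv2.findContours(m,cv2.RETR_EXTERNAL,cv2.CHAIN_APPROX_NONE);q=max(cs,key=cv2.contourArea)
(u,v),ax,an=cv2.fitEllipse(cv2.convexHull(q))
print(x+(u-360)/8,y-(v-360)/8,np.array(ax)/16)
E
python3 fit.py w6 425 -172 9;python3 fit.py w6 425 -172 7; python3 go.py 424.5 -171.2 5.2 0
```

```text
424.3598442077637 -171.0537986755371 [30.09404755 30.68188095]
424.3411178588867 -171.67089080810547 [30.30383873 30.90947723]
t 6.55 pos [ 429.  -162.   114.4] rot [-1.57e+00  1.00e-03 -1.00e-03] op 1.003 F [0.8 0.3 0.8] j [-0.51  0.41  2.06  0.    0.67 -0.51]
row [-4.3, 109.2, -9.3] [-0.1, -0.0, -0.1] n>= 2.2
```

```bash
python3 -m crank '[[-4.3,50,-9.3,0,0,0],[-4.3,90,-9.3,0,0,0],[-4.3,105,-9.3,0,0,0],[-4.3,109,-9.3,0,0,0],[-4.3,109,-9.3,0,0,0]]';python3 go.py 424.5 -171.2 5 0
```

```text
t: 7.05
eef_pos: [424.8, -170.0, 5.1]
tcp_rot: [-1.569, 0.002, 0.001]
ft_force: [-0.1, 0.1, -0.2]
opening: 0.999
t 7.05 pos [ 424.8 -170.     5.1] rot [-1.569e+00  2.000e-03  1.000e-03] op 0.999 F [-0.1  0.1 -0.2] j [-0.53  0.62  2.14  0.    0.38 -0.53]
row [-0.3, 0.1, -1.1] [-0.1, 0.1, -0.1] n>= 0.0
```

```bash
python3 -m crank '[[0,0.3,-1.1,0,0,0],[0,0.3,-1.1,0,0,0],[0,0.3,-1.1,0,0,0],[0,0.3,-1.1,0,0,0],[0,0.3,-1.1,0,0,0]]' 0;python3 go.py 424.5 -171.2 5 0; python3 snap.py wrist w7; python3 fit.py w7 424.5 -171 9
```

```text
t: 7.55
eef_pos: [425.0, -171.3, 5.1]
tcp_rot: [-1.569, 0.001, 0.001]
ft_force: [0.8, 0.1, -0.4]
opening: 0.636
t 7.55 pos [ 425.  -171.3    5.1] rot [-1.569e+00  1.000e-03  1.000e-03] op 0.636 F [ 0.8  0.1 -0.4] j [-0.53  0.62  2.14  0.    0.38 -0.53]
row [-0.5, 0.1, 0.1] [-0.1, 0.1, -0.1] n>= 0.0
7.55 [ 424.95 -171.25    5.13] [-1.5694e+00  1.5000e-03  1.1000e-03] 0.6364161568577997
424.5990219116211 -169.9311180114746 [29.05449486 29.96869087]
```

View pics/w7.png

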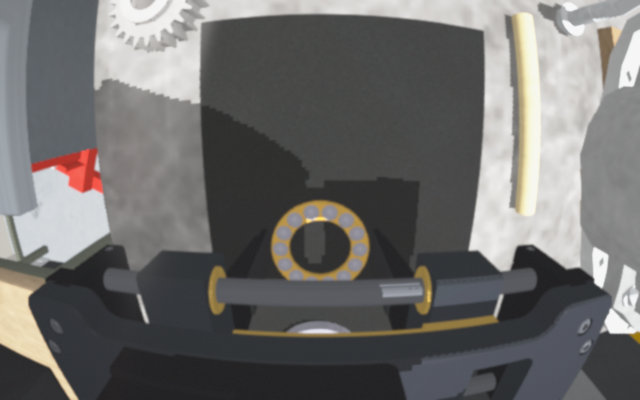

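```bash
python3 -m crank '[[0,0,0,0,0,0],[0,0,0,0,0,0],[0,0,0,0,0,0]]' 0;python3 snap.py wrist w8;python3 - <<'E'
from h import *;import pickle
s,c,p,d=pickle.load(open('pics/w8.pkl','rb'))
x,y=s['eef_pos'][:2]
a=top(c,p,x,y,9,half=40,s=8)
a=cv2.convertScaleAbs(a,alpha=1.6,beta=20)
for r in(29,18.5):cv2.circle(a,(320,320),int(r*8),(0,0,255),1)
cv2.imwrite('pics/w8u.png',cv2.resize(a,(560,560)))
E
```

```text
t: 7.9
eef_pos: [424.9, -171.3, 5.0]
tcp_rot: [-1.569, 0.002, 0.001]
ft_force: [0.1, 0.2, 1.2]
opening: 0.599
7.9 [ 424.89 -171.29    5.02] [-1.5692e+00  1.7000e-03  1.0000e-03] 0.5989504295952659
```

View pics/w8u.png

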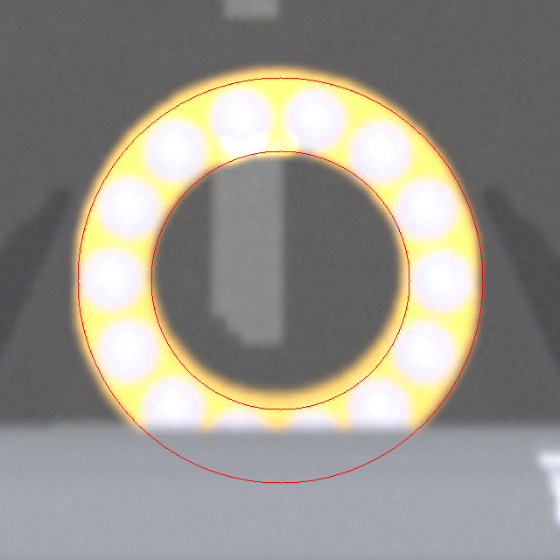

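```bash
python3 -m crank '[[0,-30,0,0,0,0],[0,-75,0,0,0,0],[40,-110,30,0,0,0],[75,-110,70,0,0,0],[106,-110,120,0,0,0]]'; python3 go.py 531.2 68.6 80 0
```

```text
t: 8.45
eef_pos: [521.3, -68.2, 116.2]
tcp_rot: [-1.57, -0.002, -0.001]
ft_force: [1.0, -0.9, -1.2]
opening: 0.597
t 8.45 pos [521.3 -68.2 116.2] rot [-1.57e+00 -2.00e-03 -1.00e-03] op 0.597 F [ 1.  -0.9 -1.2] j [-0.26  0.48  1.91  0.    0.75 -0.26]
row [9.7, 36.4, 136.8] [-0.0, -0.0, 0.1] n>= 2.8
```

```bash
python3 -m crank '[[9.7,0,137,0,0,0],[9.7,0,137,0,0,0],[9.7,20,137,0,0,0],[9.7,37,137,0,0,0],[9.7,55,137,0,0,0]]'; python3 -m crank '[[0,0,0,0,0,0]]';python3 snap.py wrist w9; python3 go.py 531.2 68.6 40 0
```

```text
t: 8.95
eef_pos: [531.0, 70.3, 60.7]
tcp_rot: [-1.57, -0.002, 0.002]
ft_force: [0.4, 0.0, -0.8]
opening: 0.598
t: 9.05
eef_pos: [529.8, 70.7, 58.8]
tcp_rot: [-1.57, 0.002, 0.003]
ft_force: [-0.4, 0.3, 0.0]
opening: 0.598
9.05 [529.82  70.66  58.79] [-1.5702  0.0021  0.0026] 0.5979696634974512
t 9.10 pos [530.3  70.6  59.8] rot [-1.57e+00  1.00e-03  2.00e-03] op 0.599 F [ 0.7 -0.2 -1.7] j [0.01 0.58 1.93 0.   0.64 0.01]
row [0.9, 19.8, -2.0] [-0.0, 0.1, -0.0] n>= 0.4
```

View pics/w9.png

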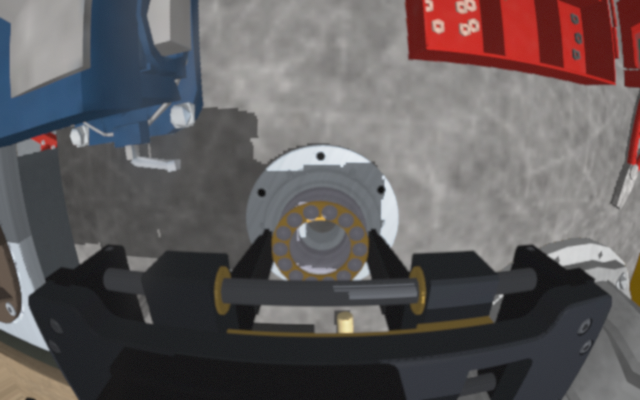

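Cage is held level over the washer in the seat, cage at about (320,240). Lowering.

```bash
python3 -m crank '[[0.9,12,-2,0,0,0],[0.9,18,-2,0,0,0],[0.9,20,-2,0,0,0],[0.9,20,-2,0,0,0]]'; python3 go.py 531.2 68.6 33.2 0
```

```text
t: 9.5
eef_pos: [531.2, 68.4, 39.7]
tcp_rot: [-1.57, 0.001, 0.002]
ft_force: [0.5, -0.7, -0.7]
opening: 0.597
t 9.50 pos [531.2  68.4  39.7] rot [-1.57e+00  1.00e-03  2.00e-03] op 0.597 F [ 0.5 -0.7 -0.7] j [0.   0.61 1.94 0.   0.59 0.  ]
row [0.0, 6.5, 0.2] [-0.0, 0.1, -0.1] n>= 0.1
```

```bash
python3 -m crank '[[0,3,0.2,0,0,0],[0,5.5,0.2,0,0,0],[0,6.3,0.2,0,0,0],[0,6.5,0.2,0,0,0],[0,6.5,0.2,0,0,0]]'; python3 go.py 531.2 68.6 33.2 0
```

```text
t: 10.0
eef_pos: [531.2, 68.6, 33.2]
tcp_rot: [-1.57, 0.001, 0.002]
ft_force: [0.3, 0.1, -0.2]
opening: 0.6
t 10.00 pos [531.2  68.6  33.2] rot [-1.57e+00  1.00e-03  2.00e-03] op 0.600 F [ 0.3  0.1 -0.2] j [0.   0.62 1.94 0.   0.58 0.  ]
row [0.0, 0.0, -0.0] [-0.0, 0.1, -0.1] n>= 0.0
```

```bash
python3 -m crank '[[0,0,0,0,0,0],[0,0,0,0,0,0],[0,0,0,0,0,0],[0,-40,0,0,0,0],[0,-90,0,0,0,0]]' 0.85;python3 -m crank '[[0,0,0,0,0,0],[0,0,0,0,0,0]]' 1; python3 snap.py wrist w10;python3 - <<'E'
from h import *;import pickle
s,c,p,d=pickle.load(open('pics/w10.pkl','rb'))
for z,n in((32,'l'),(37,'c')):
  a=top(c,p,531,68.5,z,half=40,s=8)
  a=cv2.convertScaleAbs(a,alpha=1.3)
  for r in((31,) if n=='l' else (29,18.5)):cv2.circle(a,(320,320),int(r*8),(0,0,255),1)
  cv2.imwrite(f'pics/w10{n}.png',cv2.resize(a,(400,400)))
cv2.imwrite('pics/w10t.png',np.hstack([cv2.imread('pics/w10l.png'),cv2.imread('pics/w10c.png')]))
E
```

```text
t: 10.5
eef_pos: [530.3, 68.5, 122.7]
tcp_rot: [-1.57, 0.006, 0.002]
ft_force: [1.1, 0.2, 0.5]
opening: 0.843
t: 10.7
eef_pos: [530.5, 68.5, 123.7]
tcp_rot: [-1.57, 0.003, 0.002]
ft_force: [-0.0, -0.1, -0.2]
opening: 0.96
10.7 [530.48  68.54 123.67] [-1.5702  0.0034  0.0019] 0.9599094019889182
```

View pics/w10t.png

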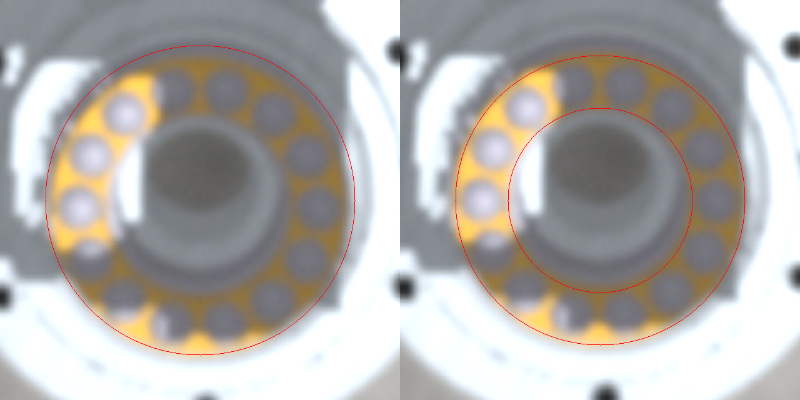

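```bash
python3 go.py 425 -258 110 0;python3 go.py 480 -100 130 0
```

```text
t 10.75 pos [530.   68.5 122.6] rot [-1.57   0.005  0.002] op 0.981 F [-0.1  0.7  0.2] j [0.   0.48 1.88 0.   0.79 0.  ]
row [-105.5, 13.0, -326.3] [-0.0, 0.1, -0.3] n>= 6.9
t 10.75 pos [530.   68.5 122.6] rot [-1.57   0.005  0.002] op 0.981 F [-0.1  0.7  0.2] j [0.   0.48 1.88 0.   0.79 0.  ]
row [-50.3, -7.2, -168.4] [-0.0, 0.1, -0.3] n>= 3.5
```

```bash
python3 -m crank '[[-105,0,-326,0,0,0],[-105,0,-326,0,0,0],[-105,0,-326,0,0,0],[-105,0,-326,0,0,0],[-105,0,-326,0,0,0]]' 1;python3 go.py 425 -258 110 0
```

```text
t: 11.25
eef_pos: [452.4, -170.9, 121.6]
tcp_rot: [-1.569, 0.008, 0.002]
ft_force: [1.6, -0.3, -0.3]
opening: 1.001
t 11.25 pos [ 452.4 -170.9  121.6] rot [-1.569  0.008  0.002] op 1.001 F [ 1.6 -0.3 -0.3] j [-0.5   0.43  2.   -0.    0.73 -0.5 ]
row [-27.5, 11.7, -87.0] [-0.1, 0.1, -0.4] n>= 1.8
```

```bash
python3 -m crank '[[-27,6,-87,0,0,0],[-27,11.7,-87,0,0,0],[-27,11.7,-87,0,0,0],[-27,11.7,-87,0,0,0]]' 1;python3 snap.py wrist w11;python3 - <<'E'
from h import *;import pickle
s,c,p,d=pickle.load(open('pics/w11.pkl','rb'))
a=top(c,p,425,-258,12,half=45,s=8)
a=cv2.convertScaleAbs(a,alpha=1.6)
for r in (30,12.5): cv2.circle(a,(360,360),int(r*8),(0,0,255),1)
cv2.imwrite('pics/w11t.png',cv2.resize(np.hstack([a,cv2.resize(p,(1152,720))]),None,fx=.42,fy=.42,interpolation=cv2.INTER_AREA))
E
```

```text
t: 11.65
eef_pos: [424.6, -258.1, 108.6]
tcp_rot: [-1.567, 0.01, -0.0]
ft_force: [-0.1, 0.4, 0.5]
opening: 1.001
11.65 [ 424.6  -258.14  108.57] [-1.5671e+00  9.8000e-03 -2.0000e-04] 1.0007741773681686
```

View pics/w11t.png

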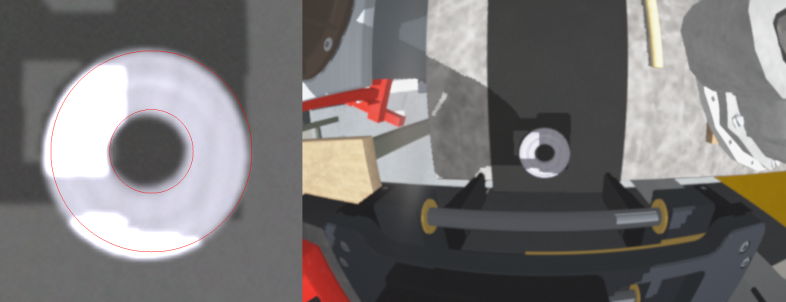

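```bash
python3 go.py 423.9 -258 4.5 0
```

```text
t 11.70 pos [ 425.1 -257.3  109. ] rot [-1.567e+00  9.000e-03  1.000e-03] op 1.001 F [-0.2  0.2 -0.2] j [-0.68  0.46  1.97 -0.    0.71 -0.67]
row [-0.2, 104.5, -1.0] [-0.2, 0.1, -0.5] n>= 2.1
```

```bash
python3 -m crank '[[-0.2,50,-1,-0.2,0,-0.5],[-0.2,85,-1,-0.2,0,-0.5],[-0.2,100,-1,-0.2,0,-0.5],[-0.2,104.5,-1,-0.2,0,-0.5],[-0.2,104.5,-1,-0.2,0,-0.5]]';python3 go.py 423.9 -258 4.5 0
```

```text
t: 12.2
eef_pos: [424.2, -256.9, 4.2]
tcp_rot: [-1.57, 0.001, 0.003]
ft_force: [0.0, -0.3, 0.5]
opening: 0.997
t 12.20 pos [ 424.2 -256.9    4.2] rot [-1.57e+00  1.00e-03  3.00e-03] op 0.997 F [ 0.  -0.3  0.5] j [-0.68  0.65  2.05 -0.    0.45 -0.68]
row [-0.3, -0.3, -1.1] [-0.0, 0.2, -0.1] n>= 0.0
```

```bash
python3 -m crank '[[-0.3,0,-1.1,0,0,0],[-0.3,0,-1.1,0,0,0],[-0.3,0,-1.1,0,0,0],[-0.3,0,-1.1,0,0,0],[-0.3,0,-1.1,0,0,0]]' 0;python3 -m crank '[[0,0,0,0,0,0],[0,0,0,0,0,0]]'; python3 snap.py wrist w12;python3 - <<'E'
from h import *;import pickle
s,c,p,d=pickle.load(open('pics/w12.pkl','rb'))
x,y=s['eef_pos'][:2]
a=top(c,p,x,y,12,half=40,s=8)
a=cv2.convertScaleAbs(a,alpha=1.6,beta=20)
for r in(30,12.5):cv2.circle(a,(320,320),int(r*8),(0,0,255),1)
cv2.imwrite('pics/w12u.png',cv2.resize(a,(560,560)))
E
```

```text
t: 12.7
eef_pos: [424.0, -258.1, 4.5]
tcp_rot: [-1.571, 0.001, 0.003]
ft_force: [0.2, 0.5, 0.5]
opening: 0.634
t: 12.9
eef_pos: [423.9, -258.1, 4.6]
tcp_rot: [-1.571, 0.001, 0.003]
ft_force: [-0.8, 0.2, 0.0]
opening: 0.628
12.9 [ 423.89 -258.14    4.57] [-1.5705e+00  1.1000e-03  2.8000e-03] 0.6281485698409232
```

View pics/w12u.png

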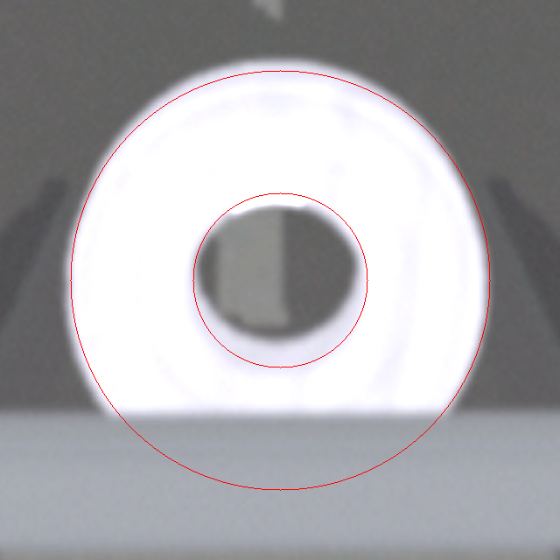

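```bash
python3 go.py 500 60 200 0.3;python3 -m crank '[[0,-40,0,0,0,0],[0,-90,0,0,0,0],[10,-130,20,0,0,0],[25,-165,50,0,0,0],[40,-195,90,0,0,0]]'; python3 go.py 520 200 200 0.4
```

```text
t 12.95 pos [ 423.9 -258.1    4.6] rot [-1.57e+00  1.00e-03  3.00e-03] op 0.629 F [-1.2 -1.  -0. ] j [-0.68  0.65  2.05 -0.    0.45 -0.68]
row [76.8, -195.4, 317.9] [-0.0, -17.0, -0.1] n>= 7.6
t: 13.45
eef_pos: [463.6, -169.5, 200.4]
tcp_rot: [-1.571, -0.0, 0.001]
ft_force: [1.4, -0.2, -1.8]
opening: 0.624
t 13.45 pos [ 463.6 -169.5  200.4] rot [-1.571e+00 -0.000e+00  1.000e-03] op 0.624 F [ 1.4 -0.2 -1.8] j [-0.48  0.32  1.89 -0.    0.93 -0.48]
row [56.8, 0.2, 369.4] [0.0, -22.9, 0.0] n>= 7.5
```

```bash
python3 -m crank '[[57,0,369,0,-23,0],[57,0,369,0,-23,0],[57,0,369,0,-23,0],[57,0,369,0,-23,0],[57,0,369,0,-23,0]]'; python3 go.py 540 355 200 0.6
```

```text
t: 13.95
eef_pos: [501.1, 79.4, 199.5]
tcp_rot: [-1.571, 0.0, 0.403]
ft_force: [0.7, 0.2, -1.9]
opening: 0.625
t 13.95 pos [501.1  79.4 199.5] rot [-1.571  0.     0.403] op 0.625 F [ 0.7  0.2 -1.9] j [ 0.03  0.34  1.86 -0.    0.94 -0.37]
row [143.8, -0.7, 238.3] [0.0, -11.3, -0.0] n>= 5.6
```

```bash
python3 -m crank '[[144,0,238,0,-11,0],[144,0,238,0,-11,0],[144,0,238,0,-11,0],[144,0,238,0,-11,0],[144,0,238,0,-11,0]]';python3 -m crank '[[15,0,25,0,0,0],[15,0,25,0,0,0]]'; python3 snap.py wrist w13
```

```text
t: 14.45
eef_pos: [535.8, 327.0, 199.0]
tcp_rot: [-1.571, 0.001, 0.595]
ft_force: [0.9, -0.3, -1.3]
opening: 0.625
t: 14.65
eef_pos: [533.2, 359.6, 197.9]
tcp_rot: [-1.571, 0.002, 0.598]
ft_force: [-0.3, -0.5, -2.7]
opening: 0.629
14.65 [533.2  359.63 197.94] [-1.5707  0.0017  0.5983] 0.6288902426025311
```

View pics/w13.png

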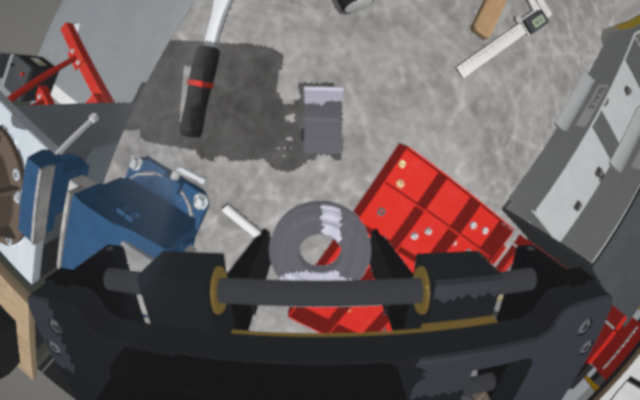

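```bash
python3 - <<'E'
from h import *;import pickle
s,c,p,d=pickle.load(open('pics/w13.pkl','rb'))
a=top(c,p,495,422,46,half=55,s=8)
b=top(c,p,495,422,15,half=55,s=8)
cv2.imwrite('pics/w13t.png',cv2.resize(np.hstack([a,b]),(800,400)))
cv2.imwrite('pics/w13a.png',cv2.resize(cv2.convertScaleAbs(a,alpha=1.8),(600,600)))
f=200/np.tan(np.radians(c['vertical_fov'])/2)
for u in (310,320,330,340):
  print([tuple(int(round(q)) for q in world(c,u,v,d[v,u],True)) for v in range(80,162,5)])
E
```

```text
[(457, 451, 1), (460, 446, 1), (467, 439, 45), (469, 435, 42), (472, 430, 36), (475, 426, 30), (478, 421, 25), (481, 417, 21), (484, 412, 13), (487, 407, 20), (490, 403, 29), (493, 399, 32), (496, 395, 36), (499, 391, 43), (502, 387, 46), (507, 377, 0), (510, 372, 1)]
[(466, 458, -2), (470, 452, 2), (475, 444, 47), (478, 440, 41), (481, 436, 37), (484, 432, 28), (487, 427, 28), (490, 423, 20), (493, 418, 11), (496, 414, 22), (499, 409, 27), (502, 405, 32), (505, 401, 37), (508, 397, 41), (510, 393, 45), (516, 384, 2), (520, 378, -1)]
[(476, 464, 1), (479, 459, 0), (483, 450, 46), (486, 446, 41), (489, 442, 37), (492, 438, 30), (496, 434, 26), (499, 429, 21), (502, 425, 12), (505, 420, 21), (508, 415, 27), (511, 411, 32), (514, 407, 36), (516, 403, 41), (519, 399, 46), (527, 390, 0), (530, 385, 1)]
[(485, 471, -1), (489, 466, 1), (492, 456, 46), (495, 452, 41), (498, 448, 37), (501, 444, 31), (505, 440, 26), (508, 435, 20), (512, 431, 1), (514, 426, 19), (517, 422, 27), (520, 417, 32), (523, 413, 35), (525, 409, 41), (528, 404, 45), (536, 397, 1), (540, 392, 0)]
```

View pics/w13a.png

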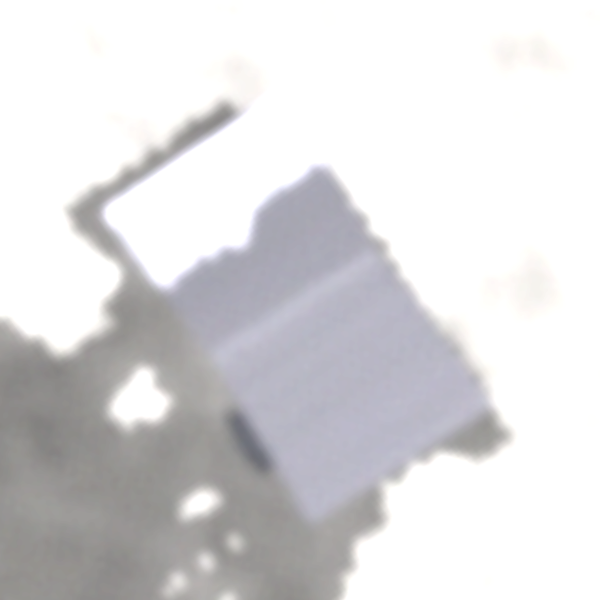

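```bash
cat > vee.py <<'E'
import pickle,sys
from h import *
s,c,p,d=pickle.load(open(f'pics/{sys.argv[1]}.pkl','rb'))
P=[];U=[]
x0,y0,th0=496,413,0.6
v0,v1,u0,u1=map(int,sys.argv[2:6])
for v in range(v0,v1):
  for u in range(u0,u1):
    if d[v,u]>0: P.append(world(c,u,v,d[v,u],True))
P=np.array(P)
from scipy.optimize import least_squares
# block frame: yaw th, groove bottom through (x0,y0) at zb: z = zb+|across|
for it in range(4):
    e=np.array([-np.sin(th0),np.cos(th0)]);a=np.array([np.cos(th0),np.sin(th0)])
    q=(P[:,:2]-[x0,y0]);ac=q@e;al=q@a
    m=(np.abs(al)<16)&(np.abs(ac)<28)&(np.abs(ac)>6)&(P[:,2]>8)&(P[:,2]<60)
    Q=P[m]
    def f(k):
        e=np.array([-np.sin(k[1]),np.cos(k[1])])
        return Q[:,2]-k[2]-np.abs((Q[:,:2]-[x0,y0])@e-k[0])
    r=least_squares(f,[0,th0,15],loss='soft_l1')
    x0,y0=np.array([x0,y0])+e*r.x[0];th0=r.x[1]
    print(x0,y0,np.degrees(th0),r.x[2],len(Q),np.abs(f(r.x*[0,1,1])).mean())
e=np.array([-np.sin(th0),np.cos(th0)]);a=np.array([np.cos(th0),np.sin(th0)])
q=(P[:,:2]-[x0,y0]);ac=q@e;al=q@a;m=(np.abs(ac)<33)&(P[:,2]>30)&(np.abs(al)<30)
print('along',np.percentile(al[m],[0,1,5,95,99,100]))
m=(np.abs(al)<16)&(np.abs(ac)<45)&(P[:,2]>40);print('across',np.percentile(ac[m],[0,1,5,95,99,100]))
E
python3 vee.py w13 70 165 295 355
```

```text
492.04209172587224 418.7852584831994 33.34371312867085 14.779924407654711 1238 0.900949640316758
492.0008809754188 418.8478916675441 33.34775884993577 15.03678452609462 1268 0.6946083176835417
492.0003978956702 418.8486257519837 33.35324023895708 15.034695816603087 1265 0.6958312548528157
492.0003978958542 418.8486257517041 33.35324039833446 15.034695815185344 1265 0.6958312544764658
along [-17.13076492 -16.0648284  -14.57772148  21.22142153  22.93037393
  23.89974704]
across [-35.47594042 -35.14907249 -34.07345081  33.84646546  34.97427443
  35.13735716]
```

```bash
cat > gv.py <<'E'
# gv.py along across z tilt [yaw]: row for target in vee frame
import sys
from go import row
from h import *
V=np.array([494.5,420.7]);YAW=0.592
al,ac,z,t=map(float,sys.argv[1:5])
a=np.array([np.cos(YAW),np.sin(YAW)]);e=np.array([-np.sin(YAW),np.cos(YAW)])
x,y=V+al*a+ac*e
s,d,r=row(x,y,z,YAW,t)
q=s['eef_pos'][:2]-V
print('t %.2f vee-frame al %.1f ac %.1f z %.1f  op %.3f F(al,ac,z) %s j %s'%(s['t'],q@a,q@e,s['eef_pos'][2],s['opening'],[round(float(k),1) for k in (s['ft_force'][:2]@a,s['ft_force'][:2]@e,s['ft_force'][2])],s['joints'].round(2)))
print('row',d.round(1).tolist(),r.round(1).tolist(),'n>=',round(max(np.linalg.norm(d)/50,np.linalg.norm(r)/8.59),1))
E
python3 gv.py 0 50 170 -45
```

```text
t 14.70 vee-frame al -3.0 ac -74.0 z 198.0  op 0.630 F(al,ac,z) [0.1, -0.4, -2.2] j [ 0.49  0.53  1.53 -0.    1.08 -0.11]
row [3.7, 28.0, 124.0] [-45.0, 0.4, -0.0] n>= 5.2
```

```bash
python3 -m crank '[[3.7,28,124,-45,0.4,0],[3.7,28,124,-45,0.4,0],[3.7,28,124,-45,0.4,0],[3.7,28,124,-45,0.4,0],[3.7,28,124,-45,0.4,0]]'; python3 gv.py 0 22.3 82 -45
```

```text
t: 15.2
eef_pos: [466.2, 462.5, 170.4]
tcp_rot: [-2.325, -0.001, 0.593]
ft_force: [0.7, -0.2, -2.6]
opening: 0.629
t 15.20 vee-frame al -0.1 ac 50.4 z 170.4  op 0.629 F(al,ac,z) [0.5, -0.6, -2.6] j [ 0.95  0.74  1.42 -0.72  1.36  0.65]
row [-0.0, 83.7, 40.1] [-1.8, -0.0, 0.1] n>= 1.9
```

```bash
python3 -m crank '[[0,45,22,-1.8,0,0],[0,80,38,-1.8,0,0],[0,84,40,-1.8,0,0],[0,84,40,-1.8,0,0]]'; python3 gv.py 0 -20.1 39.5 -45; python3 snap.py side s1; python3 snap.py wrist w14
```

```text
t: 15.6
eef_pos: [482.8, 438.2, 82.0]
tcp_rot: [-2.357, -0.0, 0.591]
ft_force: [0.1, -0.2, -0.8]
opening: 0.627
t 15.60 vee-frame al 0.0 ac 21.0 z 82.0  op 0.627 F(al,ac,z) [-0.0, -0.2, -0.8] j [ 0.92  0.84  1.5  -0.79  1.24  0.76]
row [0.0, 59.1, 1.0] [0.0, -0.0, -0.0] n>= 1.2
15.6 [482.78 438.16  81.99] [-2.357e+00 -1.000e-04  5.910e-01] 0.6271592590666946
15.65 [483.01 439.    83.39] [-2.3563 -0.0027  0.5915] 0.626848417353996
```

```bash
python3 - <<'E'
import cv2
im=cv2.imread('pics/s1.png');cv2.imwrite('pics/s1a.png',cv2.resize(im[240:400,120:360],None,fx=3,fy=3,interpolation=cv2.INTER_CUBIC))
E
```

```text
(no output)
```

View pics/s1a.png

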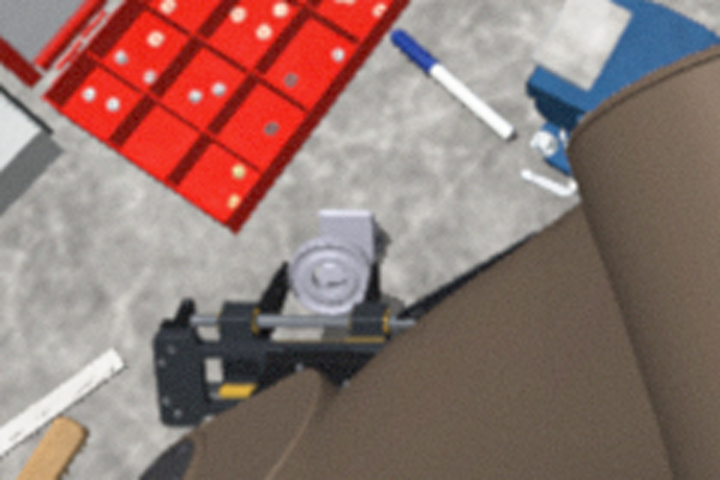

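View pics/w14.png

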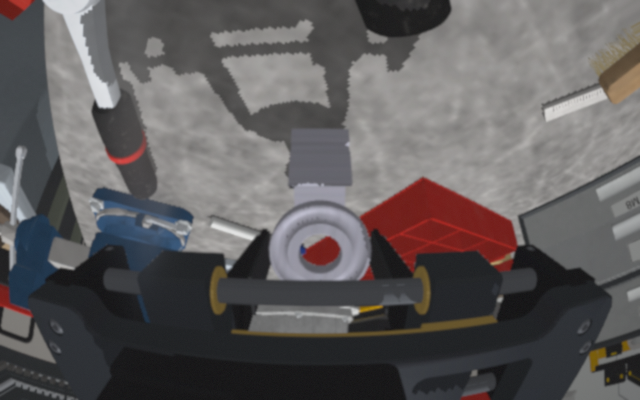

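```bash
python3 gv.py 0 -20.1 39.5 -45;python3 -m crank '[[0,30,1,0,0,0],[0,45,1,0,0,0],[0,50,1,0,0,0],[0,52,1,0,0,0]]'; python3 gv.py 0 -20.1 39.5 -45
```

```text
t 15.70 vee-frame al 0.9 ac 22.0 z 84.1  op 0.625 F(al,ac,z) [-0.2, 0.0, -1.7] j [ 0.92  0.83  1.5  -0.79  1.24  0.76]
row [-1.1, 61.3, 1.7] [-0.0, -0.2, 0.2] n>= 1.2
t: 16.1
eef_pos: [503.6, 409.6, 47.2]
tcp_rot: [-2.356, -0.005, 0.591]
ft_force: [-0.5, -0.2, -1.9]
opening: 0.624
t 16.10 vee-frame al 1.4 ac -14.3 z 47.2  op 0.624 F(al,ac,z) [-0.5, 0.1, -1.9] j [ 0.87  0.87  1.54 -0.84  1.16  0.8 ]
row [-1.4, 9.6, 1.4] [-0.0, -0.2, 0.2] n>= 0.2
```

```bash
python3 -m crank '[[-1.4,5,1.4,0,-0.2,0.2],[-1.4,7.5,1.4,0,-0.2,0.2],[-1.4,8.5,1.4,0,-0.2,0.2],[-1.4,8.5,1.4,0,-0.2,0.2]]'; python3 gv.py 0 -20.1 39.5 -45
```

```text
t: 16.5
eef_pos: [505.2, 404.8, 40.3]
tcp_rot: [-2.356, 0.0, 0.591]
ft_force: [0.6, -0.4, -2.0]
opening: 0.627
t 16.50 vee-frame al 0.0 ac -19.1 z 40.3  op 0.627 F(al,ac,z) [0.2, -0.7, -2.0] j [ 0.86  0.88  1.55 -0.84  1.15  0.81]
row [-0.0, 1.2, -0.1] [-0.0, -0.0, -0.0] n>= 0.0
```

```bash
python3 -m crank '[[0,0.7,0,0,0,0],[0,1.2,0,0,0,0],[0,1.5,0,0,0,0]]'; python3 gv.py 0 -20.1 39.5 -45;python3 -m crank '[[0,0.6,0,0,0,0],[0,1.0,0,0,0,0],[0,1.0,0,0,0,0]]'; python3 gv.py 0 -20.1 39.5 -45; python3 snap.py wrist w15
```

```text
t: 16.8
eef_pos: [505.8, 404.0, 39.3]
tcp_rot: [-2.356, -0.0, 0.591]
ft_force: [0.4, -0.3, -1.8]
opening: 0.631
t 16.80 vee-frame al 0.1 ac -20.2 z 39.3  op 0.631 F(al,ac,z) [0.2, -0.5, -1.8] j [ 0.86  0.88  1.55 -0.85  1.14  0.81]
row [-0.1, -0.2, -0.1] [-0.0, -0.0, -0.0] n>= 0.0
t: 17.1
eef_pos: [506.1, 403.8, 38.9]
tcp_rot: [-2.356, -0.001, 0.592]
ft_force: [-2.8, 2.4, 2.2]
opening: 0.626
t 17.10 vee-frame al 0.2 ac -20.5 z 38.9  op 0.626 F(al,ac,z) [-1.0, 3.5, 2.2] j [ 0.86  0.88  1.55 -0.85  1.14  0.81]
row [-0.2, -0.7, -0.1] [-0.0, -0.0, 0.0] n>= 0.0
17.1 [506.11 403.81  38.93] [-2.3555e+00 -8.0000e-04  5.9170e-01] 0.6261611392665454
```

View pics/w15.png

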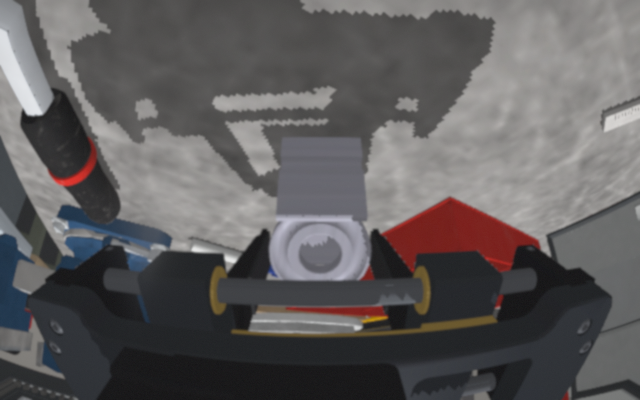

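```bash
python3 -m crank '[[0,-0.5,0,0,0,0],[0,-0.5,0,0,0,0],[0,-0.5,0,0,0,0],[0,-0.5,0,0,0,0]]' 0.95; python3 -m crank '[[0,-25,0,0,0,0],[0,-60,0,0,0,0],[0,-90,0,0,0,0],[0,-90,0,0,0,0]]'; python3 snap.py wrist w16;python3 gv.py 0 -20.1 39.5 -45;python3 snap.py side s2;python3 - <<'E'
import cv2
im=cv2.imread('pics/s2.png');cv2.imwrite('pics/s2a.png',cv2.resize(im[270:390,160:310],None,fx=4,fy=4,interpolation=cv2.INTER_CUBIC))
E
```

```text
t: 17.55
eef_pos: [506.0, 403.9, 39.1]
tcp_rot: [-2.356, -0.001, 0.592]
ft_force: [-0.3, 0.4, 0.3]
opening: 0.904
t: 17.95
eef_pos: [470.0, 459.3, 105.5]
tcp_rot: [-2.354, -0.005, 0.594]
ft_force: [-0.0, 0.3, 0.2]
opening: 0.952
17.95 [470.01 459.34 105.49] [-2.354  -0.0051  0.594 ] 0.9516341378137326
t 18.00 vee-frame al 0.6 ac 44.2 z 103.8  op 0.947 F(al,ac,z) [-0.3, -0.2, 0.2] j [ 0.95  0.82  1.46 -0.76  1.29  0.74]
row [-0.8, 90.9, -0.1] [-0.1, -0.1, 0.2] n>= 1.8
18.0 [470.31 457.69 103.76] [-2.355  -0.0028  0.5931] 0.9473584113180739
```

View pics/w16.png

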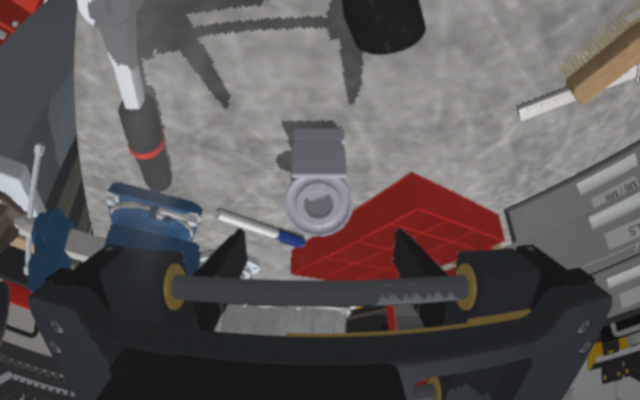

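View pics/s2a.png

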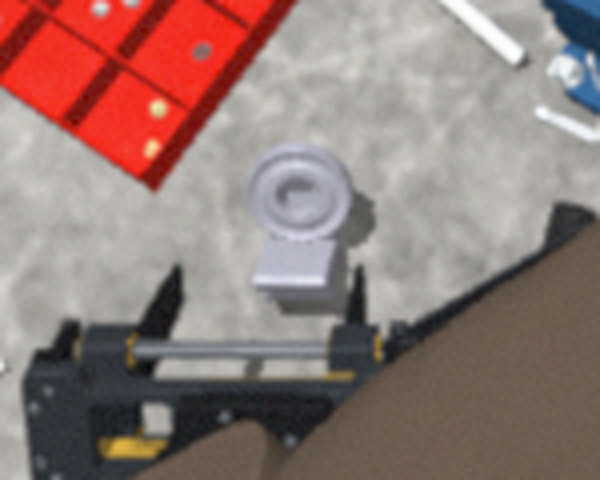

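```bash
python3 gv.py 0 -20 165 0
```

```text
t 18.05 vee-frame al 0.0 ac 43.1 z 102.6  op 0.950 F(al,ac,z) [0.4, 0.3, -0.5] j [ 0.95  0.82  1.46 -0.76  1.29  0.74]
row [-0.0, 0.5, -88.7] [45.0, -0.0, 0.0] n>= 5.2
```

```bash
python3 -m crank '[[0,0,-89,45,0,0],[0,0,-89,45,0,0],[0,0,-89,45,0,0],[0,0,-89,45,0,0],[0,0,-89,45,0,0]]' 0; python3 gv.py 0 -85 120 0;  python3 gv.py 0 -85 53 0
```

```text
t: 18.55
eef_pos: [506.3, 403.0, 165.4]
tcp_rot: [-1.6, -0.002, 0.59]
ft_force: [-0.7, 1.2, -1.0]
opening: 0.589
t 18.55 vee-frame al -0.1 ac -21.3 z 165.4  op 0.589 F(al,ac,z) [0.1, 1.4, -1.0] j [ 0.58  0.57  1.55 -0.03  1.01  0.01]
row [0.2, 47.3, -62.4] [1.7, -0.1, 0.1] n>= 1.6
t 18.55 vee-frame al -0.1 ac -21.3 z 165.4  op 0.589 F(al,ac,z) [0.1, 1.4, -1.0] j [ 0.58  0.57  1.55 -0.03  1.01  0.01]
row [0.0, 114.3, -60.4] [1.7, -0.1, 0.1] n>= 2.6
```

```bash
python3 -m crank '[[0,0,-45,1.7,0,0],[0,30,-62,1.7,0,0],[0,75,-61,1.7,0,0],[0,112,-60,1.7,0,0],[0,114,-60,1.7,0,0]]' 0; python3 -m crank '[[0,0,0,0,0,0]]' 0; python3 gv.py 0 -60 53 0
```

```text
t: 19.05
eef_pos: [539.6, 347.7, 47.7]
tcp_rot: [-1.57, 0.008, 0.588]
ft_force: [-1.3, -0.5, -0.8]
opening: 0.166
t: 19.15
eef_pos: [539.7, 347.0, 47.5]
tcp_rot: [-1.57, 0.009, 0.587]
ft_force: [-0.5, 0.2, 0.8]
opening: 0.081
t 19.15 vee-frame al -3.6 ac -86.4 z 47.5  op 0.081 F(al,ac,z) [-0.3, 0.4, 0.8] j [ 0.47  0.71  1.65 -0.    0.79 -0.12]
row [3.4, -5.5, 26.4] [-0.0, -0.3, -0.5] n>= 0.5
```

```bash
python3 -m crank '[[3.4,-6,8,0,-0.3,-0.5],[3.4,-6,20,0,-0.3,-0.5],[3.4,-6,24,0,-0.3,-0.5],[3.4,-6,24,0,-0.3,-0.5]]' 0; python3 gv.py 0 -40 53 0; python3 snap.py wrist w17
```

```text
t: 19.55
eef_pos: [528.9, 370.1, 54.5]
tcp_rot: [-1.57, -0.001, 0.594]
ft_force: [-0.7, -0.1, 0.2]
opening: 0.005
t 19.55 vee-frame al 0.3 ac -61.2 z 54.5  op 0.005 F(al,ac,z) [-0.6, 0.3, 0.2] j [ 0.51  0.7   1.65  0.    0.79 -0.09]
row [-0.3, 1.6, 21.2] [-0.0, 0.1, 0.1] n>= 0.4
19.55 [528.88 370.11  54.55] [-1.5702e+00 -1.1000e-03  5.9370e-01] 0.0054392574091106745
```

View pics/w17.png

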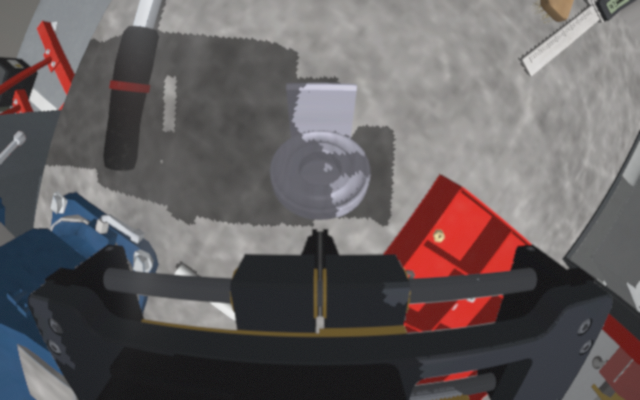

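```bash
python3 -m crank '[[0,1,8,0,0,0],[0,1,14,0,0,0],[0,1,18,0,0,0],[0,1,22,0,0,0],[0,1,26,0,0,0]]'; python3 gv.py 0 -18 53 0; python3 snap.py wrist w18
```

```text
t: 20.1
eef_pos: [514.3, 391.5, 53.1]
tcp_rot: [-1.57, -0.0, 0.593]
ft_force: [-0.1, -0.8, 0.1]
opening: 0.006
t 20.10 vee-frame al 0.1 ac -35.3 z 53.1  op 0.006 F(al,ac,z) [-0.5, -0.6, 0.1] j [ 0.55  0.7   1.64  0.    0.79 -0.05]
row [-0.1, 0.2, 17.3] [-0.0, 0.1, 0.0] n>= 0.3
20.1 [514.26 391.47  53.14] [-1.5701e+00 -4.0000e-04  5.9330e-01] 0.006099186756359671
```

View pics/w18.png

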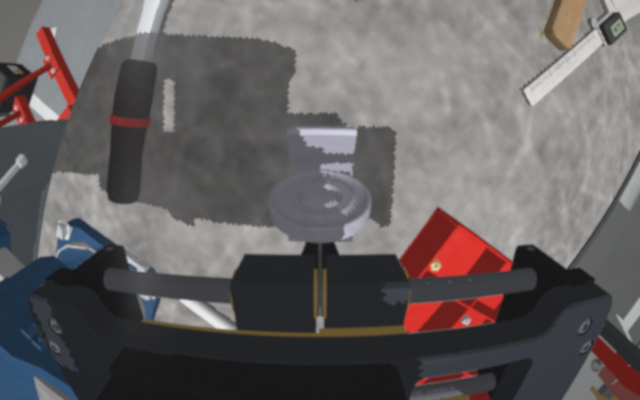

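```bash
python3 -m crank '[[0,0,5,0,0,0],[0,0,9,0,0,0],[0,0,13,0,0,0],[0,0,16,0,0,0],[0,0,19,0,0,0]]'; python3 -m crank '[[0,0,3,0,0,0],[0,0,5,0,0,0],[0,0,7,0,0,0]]'; python3 gv.py 0 -18 53 0; python3 snap.py wrist w19
```

```text
t: 20.65
eef_pos: [503.1, 407.9, 53.2]
tcp_rot: [-1.57, -0.0, 0.594]
ft_force: [0.4, 0.0, 0.7]
opening: 0.003
t: 20.95
eef_pos: [499.1, 413.8, 53.1]
tcp_rot: [-1.57, -0.0, 0.594]
ft_force: [0.8, -0.5, 0.4]
opening: 0.003
t 20.95 vee-frame al -0.0 ac -8.3 z 53.1  op 0.003 F(al,ac,z) [0.4, -0.9, 0.4] j [ 0.59  0.71  1.64  0.    0.8  -0.  ]
row [0.0, 0.1, -9.7] [-0.0, 0.1, 0.0] n>= 0.2
20.95 [499.09 413.81  53.13] [-1.570e+00 -3.000e-04  5.937e-01] 0.0031080222769543863
```

View pics/w19.png

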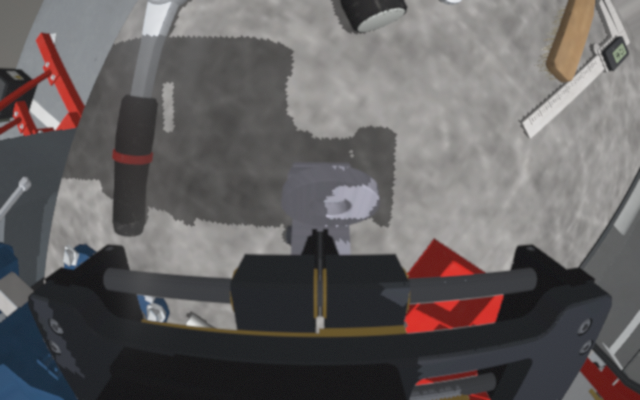

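```bash
python3 -m crank '[[0,-5,-30,0,0,0],[0,-40,-55,0,0,0],[0,-80,-75,0,0,0],[0,-100,-75,0,0,0],[0,-100,-75,0,0,0]]' 1; python3 gv.py 0 -18 53 0; python3 snap.py wrist w20; python3 snap.py side s3;python3 - <<'E'
import cv2
im=cv2.imread('pics/s3.png');cv2.imwrite('pics/s3a.png',cv2.resize(im[270:390,160:310],None,fx=4,fy=4,interpolation=cv2.INTER_CUBIC))
E
```

```text
t: 21.5
eef_pos: [542.4, 351.7, 156.3]
tcp_rot: [-1.571, -0.006, 0.593]
ft_force: [-0.2, -0.0, 1.0]
opening: 0.368
t 21.50 vee-frame al 1.3 ac -84.0 z 156.3  op 0.368 F(al,ac,z) [-0.2, 0.1, 1.0] j [ 0.47  0.58  1.57  0.    0.99 -0.12]
row [-1.8, 103.4, 66.0] [-0.0, 0.0, 0.3] n>= 2.5
21.5 [542.42 351.71 156.34] [-1.5705 -0.0057  0.5927] 0.36813178046740913
21.55 [541.42 351.66 154.23] [-1.5702 -0.0027  0.5932] 0.4077582043307037
```

View pics/w20.png

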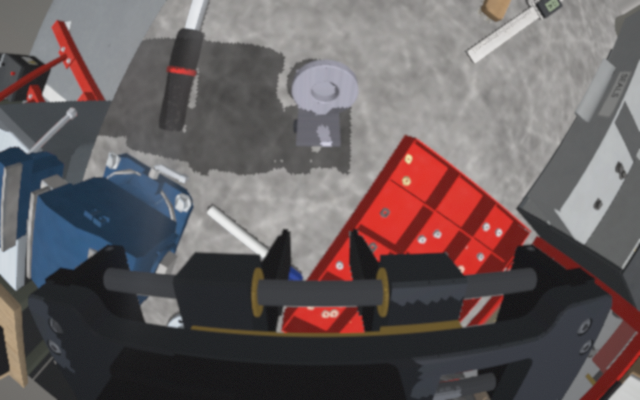

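View pics/s3a.png

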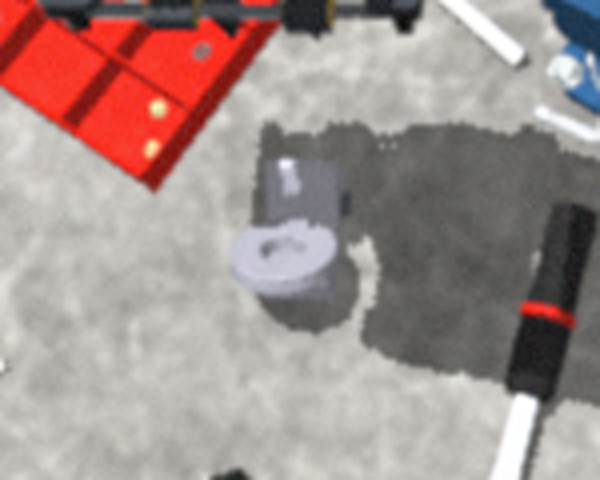

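```bash
cat > veeview.py <<'E'
import pickle,sys
from h import *
s,c,p,d=pickle.load(open(f'pics/{sys.argv[1]}.pkl','rb'))
V=np.array([494.5,420.7,15.]);Y=.592
a=np.array([np.cos(Y),np.sin(Y),0]);e=np.array([-np.sin(Y),np.cos(Y),0]);u=np.array([0,0,1.])
b=(e+u)/2**.5;n=(-e+u)/2**.5
S=8;N=80*S
g=(np.arange(N)-N/2)/S
A,B=np.meshgrid(g,-g)
P=V+10*n+A[...,None]*a+(30+B)[...,None]*b
q=(P-c['pose'][:3,3])@c['pose'][:3,:3];f=200/np.tan(np.radians(c['vertical_fov'])/2)
h=np.hypot(q[...,0],q[...,1]);k=f*np.arctan2(h,q[...,2])/h
im=cv2.remap(p,(c['cx']+k*q[...,0]).astype(np.float32),(c['cy']+k*q[...,1]).astype(np.float32),cv2.INTER_CUBIC)
im=cv2.convertScaleAbs(im,alpha=1.6)
x=int(float(sys.argv[2])*S)
for r in(30,12.5):cv2.circle(im,(N//2+x,N//2),int(r*S),(0,0,255),1)
cv2.imwrite(f'pics/{sys.argv[1]}v.png',cv2.resize(im,(560,560)))
E
python3 veeview.py w20 4
```

```text
(no output)
```

View pics/w20v.png

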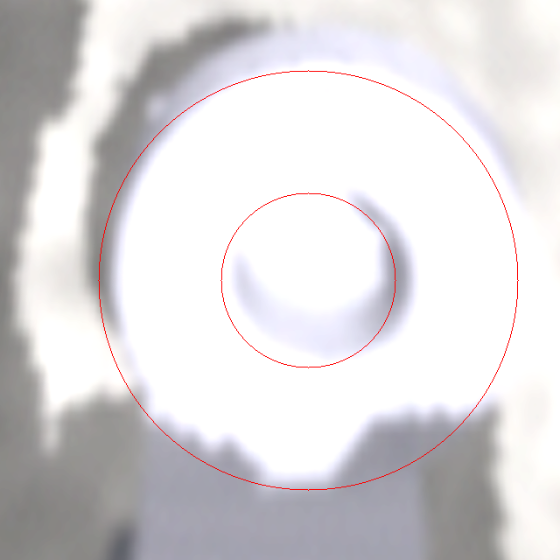

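```bash
python3 gv.py 5.7 -45 140 45
```

```text
t 21.60 vee-frame al -0.2 ac -83.1 z 152.8  op 0.452 F(al,ac,z) [0.3, 0.0, -0.3] j [ 0.47  0.58  1.57  0.    0.99 -0.12]
row [5.9, 12.9, 38.1] [44.9, 0.1, -0.0] n>= 5.2
```

```bash
python3 -m crank '[[6,13,38,45,0,0],[6,13,38,45,0,0],[6,13,38,45,0,0],[6,13,38,45,0,0],[6,13,38,45,0,0]]' 1; python3 gv.py 5.7 -30 87.4 45;python3 -m crank '[[0,0,0,2,0,0]]'; python3 gv.py 5.7 -30 87.4 45; python3 snap.py wrist w21; python3 veeview.py w21 5.7
```

```text
t: 22.1
eef_pos: [524.2, 386.7, 139.1]
tcp_rot: [-0.814, -0.0, 0.593]
ft_force: [-0.3, 0.2, -0.3]
opening: 0.875
t 22.10 vee-frame al 5.7 ac -44.8 z 139.1  op 0.875 F(al,ac,z) [-0.1, 0.4, -0.3] j [ 0.25  0.72  1.57  0.75  1.26 -0.73]
row [0.0, 47.7, -24.7] [1.6, 0.1, -0.0] n>= 1.1
t: 22.2
eef_pos: [524.3, 385.2, 136.1]
tcp_rot: [-0.774, 0.004, 0.59]
ft_force: [-1.1, -0.3, -0.3]
opening: 0.955
t 22.20 vee-frame al 4.9 ac -46.1 z 136.1  op 0.955 F(al,ac,z) [-1.1, 0.4, -0.3] j [ 0.24  0.73  1.57  0.78  1.28 -0.75]
row [1.0, 45.5, -23.6] [-0.7, -0.2, -0.1] n>= 1.0
22.2 [524.29 385.21 136.11] [-0.7738  0.0045  0.5904] 0.9548378982196275
```

View pics/w21.png

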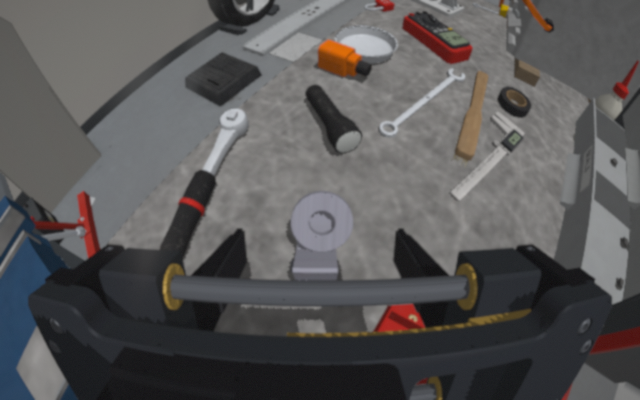

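View pics/w21v.png

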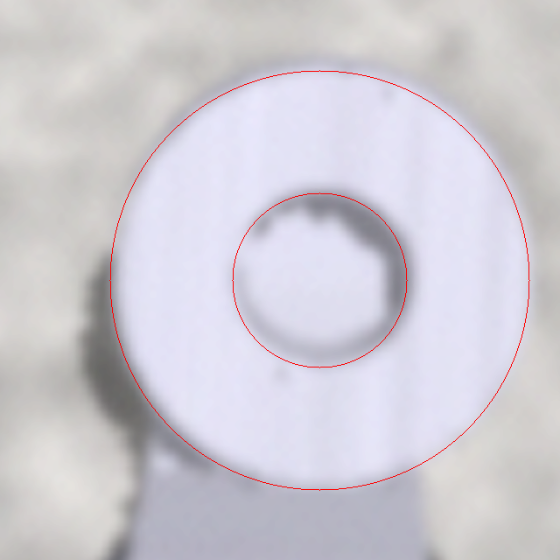

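```bash
python3 -m crank '[[1,25,-23.6,-0.7,-0.2,0],[1,45,-23.6,-0.7,-0.2,0],[1,45,-23.6,-0.7,-0.2,0],[1,45,-23.6,-0.7,-0.2,0]]'; python3 gv.py 5.7 19.5 37.9 45
```

```text
t: 22.65
eef_pos: [515.4, 399.4, 87.8]
tcp_rot: [-0.789, 0.003, 0.595]
ft_force: [0.9, -0.1, 0.4]
opening: 0.998
t 22.65 vee-frame al 5.5 ac -29.3 z 87.8  op 0.998 F(al,ac,z) [0.7, -0.5, 0.4] j [ 0.27  0.79  1.6   0.8   1.2  -0.8 ]
row [0.5, 69.8, -0.5] [0.2, 0.0, -0.3] n>= 1.4
```

```bash
python3 -m crank '[[0.5,40,-0.5,0.2,0,-0.3],[0.5,60,-0.5,0.2,0,-0.3],[0.5,68,-0.5,0.2,0,-0.3],[0.5,69.5,-0.5,0.2,0,-0.3],[0.5,69.5,-0.5,0.2,0,-0.3]]'; python3 gv.py 5.7 19.5 37.9 45
```

```text
t: 23.15
eef_pos: [489.0, 439.7, 38.8]
tcp_rot: [-0.786, -0.001, 0.592]
ft_force: [1.1, -0.3, 0.7]
opening: 0.998
t 23.15 vee-frame al 6.1 ac 18.9 z 38.8  op 0.998 F(al,ac,z) [0.7, -0.8, 0.7] j [ 0.34  0.85  1.64  0.88  1.1  -0.85]
row [-0.4, 1.1, -0.2] [0.0, 0.0, 0.1] n>= 0.0
```

```bash
python3 -m crank '[[-0.4,1,-0.2,0,0,0],[-0.4,1,-0.2,0,0,0],[-0.4,1,-0.2,0,0,0],[-0.4,1,-0.2,0,0,0],[-0.4,1,-0.2,0,0,0]]' 0; python3 -m crank '[[0,0,0,0,0,0],[0,0,0,0,0,0]]'; python3 gv.py 5.7 19.5 37.9 45; python3 snap.py wrist w22; python3 veeview.py w22 5.7
```

```text
t: 23.65
eef_pos: [488.5, 439.9, 38.1]
tcp_rot: [-0.786, -0.002, 0.591]
ft_force: [0.5, 0.8, -0.3]
opening: 0.638
t: 23.85
eef_pos: [488.5, 439.9, 38.0]
tcp_rot: [-0.786, -0.002, 0.591]
ft_force: [0.3, -0.9, 0.2]
opening: 0.624
t 23.85 vee-frame al 5.8 ac 19.2 z 38.0  op 0.624 F(al,ac,z) [-0.2, -0.9, 0.2] j [ 0.34  0.85  1.64  0.88  1.09 -0.85]
row [-0.1, 0.3, 0.1] [0.0, 0.0, 0.1] n>= 0.0
23.85 [488.54 439.87  38.04] [-0.7859 -0.0015  0.5915] 0.6242151953846238
```

View pics/w22v.png

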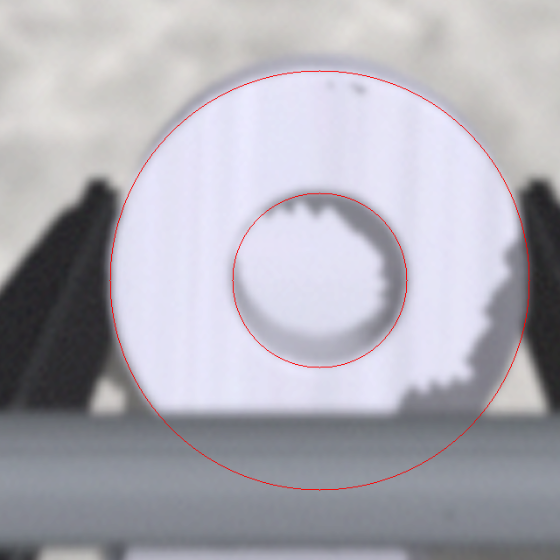

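```bash
python3 -m crank '[[0,-15,0,0,0,0],[0,-50,0,0,0,0],[0,-90,0,0,0,0],[0,-100,25,-8,0,0],[0,-110,50,-16,0,0]]'; python3 gv.py 0 -40 190 0; python3 go.py 530 300 190 0.3
```

```text
t: 24.4
eef_pos: [514.3, 402.1, 152.4]
tcp_rot: [-1.071, -0.002, 0.586]
ft_force: [-0.2, 0.7, -3.2]
opening: 0.627
t 24.40 vee-frame al 6.1 ac -26.5 z 152.4  op 0.627 F(al,ac,z) [0.2, 0.7, -3.2] j [ 0.36  0.63  1.57  0.55  1.12 -0.51]
row [-5.9, -39.5, 6.1] [-28.6, -0.3, 0.2] n>= 3.3
t 24.40 pos [514.3 402.1 152.4] rot [-1.071 -0.002  0.586] op 0.627 F [-0.2  0.7 -3.2] j [ 0.36  0.63  1.57  0.55  1.12 -0.51]
row [-43.3, -78.0, -64.2] [-28.5, 16.1, -4.0] n>= 3.8
```

```bash
python3 -m crank '[[-43,-78,-64,-28.5,16.1,-4],[-43,-78,-64,-28.5,16.1,-4],[-43,-78,-64,-28.5,16.1,-4],[-43,-78,-64,-28.5,16.1,-4],[-43,-78,-64,-28.5,16.1,-4]]'; python3 go.py 531 69 130 0
```

```text
t: 24.9
eef_pos: [529.7, 300.8, 191.5]
tcp_rot: [-1.574, -0.003, 0.298]
ft_force: [-1.0, 0.2, -1.8]
opening: 0.624
t 24.90 pos [529.7 300.8 191.5] rot [-1.574 -0.003  0.298] op 0.624 F [-1.   0.2 -1.8] j [ 0.41  0.49  1.63 -0.    1.02  0.11]
row [-67.1, 62.0, -221.8] [0.2, 17.1, 0.2] n>= 4.8
```

```bash
python3 -m crank '[[-67,62,-222,0.2,17.1,0.2],[-67,62,-222,0.2,17.1,0.2],[-67,62,-222,0.2,17.1,0.2],[-67,62,-222,0.2,17.1,0.2],[-67,62,-222,0.2,17.1,0.2]]'; python3 go.py 531.2 68.6 70 0
```

```text
t: 25.4
eef_pos: [530.6, 66.0, 129.5]
tcp_rot: [-1.568, 0.002, 0.0]
ft_force: [0.3, 0.2, -1.8]
opening: 0.625
t 25.40 pos [530.6  66.  129.5] rot [-1.568  0.002  0.   ] op 0.625 F [ 0.3  0.2 -1.8] j [-0.    0.47  1.87  0.    0.8  -0.  ]
row [0.7, 59.5, 2.5] [-0.2, 0.0, -0.1] n>= 1.2
```

```bash
python3 -m crank '[[0.7,30,2.5,-0.2,0,-0.1],[0.7,55,2.5,-0.2,0,-0.1],[0.7,59.5,2.5,-0.2,0,-0.1],[0.7,59.5,2.5,-0.2,0,-0.1]]'; python3 go.py 531.2 68.6 48 0;python3 snap.py wrist w23;python3 - <<'E'
from h import *;import pickle
s,c,p,d=pickle.load(open('pics/w23.pkl','rb'))
x,y,z=s['eef_pos'];z+=7.5
a=top(c,p,x,y,z,half=40,s=8)
a=cv2.convertScaleAbs(a,alpha=1.8,beta=20)
for r in(30,12.5):cv2.circle(a,(320,320),int(r*8),(0,0,255),1)
b=top(c,p,531,68.5,12,half=70,s=4)
cv2.imwrite('pics/w23u.png',cv2.resize(np.hstack([cv2.resize(a,(560,560)),b]),(800,400)))
E
```

```text
t: 25.8
eef_pos: [531.0, 68.3, 69.7]
tcp_rot: [-1.571, 0.002, 0.001]
ft_force: [0.4, 0.1, -1.1]
opening: 0.626
t 25.80 pos [531.   68.3  69.7] rot [-1.571e+00  2.000e-03  1.000e-03] op 0.626 F [ 0.4  0.1 -1.1] j [0.   0.56 1.92 0.   0.66 0.  ]
row [0.2, 21.7, 0.3] [-0.0, 0.0, -0.1] n>= 0.4
25.8 [531.04  68.27  69.74] [-1.5707e+00  2.0000e-03  5.0000e-04] 0.6261379070531253
```

View pics/w23u.png

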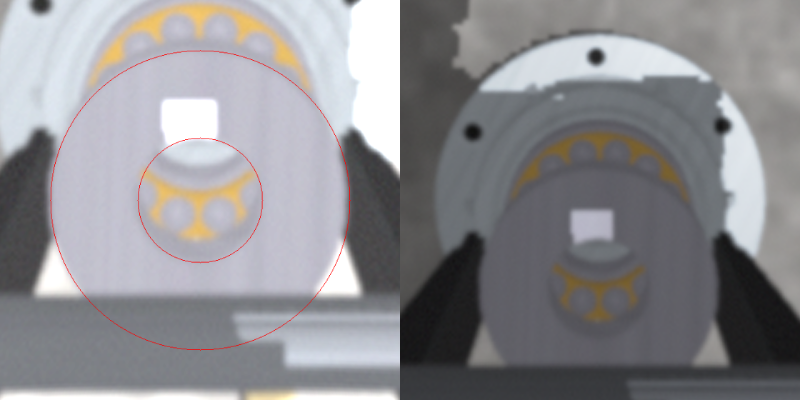

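View pics/w23.png

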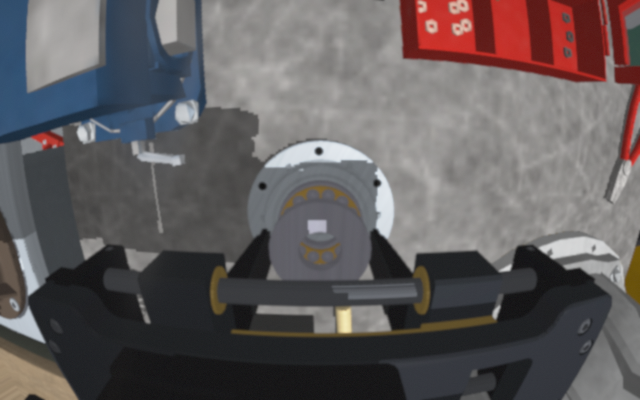

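```bash
python3 -m crank '[[0.2,15,0.3,0,0,0],[0.2,23,0.3,0,0,0],[0.2,25.5,0.3,0,0,0],[0.2,25.5,0.3,0,0,0]]'; python3 go.py 531.1 68.6 41 0
```

```text
t: 26.25
eef_pos: [531.8, 68.9, 45.3]
tcp_rot: [-1.571, 0.0, 0.001]
ft_force: [0.2, -0.5, -0.6]
opening: 0.625
t 26.25 pos [531.8  68.9  45.3] rot [-1.571e+00  0.000e+00  1.000e-03] op 0.625 F [ 0.2 -0.5 -0.6] j [0.01 0.6  1.93 0.   0.61 0.  ]
row [-0.6, 4.3, -0.3] [-0.0, 0.1, -0.0] n>= 0.1
```

```bash
python3 -m crank '[[-0.5,2,-0.3,0,0,0],[-0.5,3.2,-0.3,0,0,0],[-0.5,3.8,-0.3,0,0,0],[-0.5,3.8,-0.3,0,0,0]]'; python3 go.py 531.1 68.6 40.5 0
```

```text
t: 26.65
eef_pos: [531.3, 68.6, 41.6]
tcp_rot: [-1.571, 0.0, 0.001]
ft_force: [0.3, -0.1, -2.0]
opening: 0.626
t 26.65 pos [531.3  68.6  41.6] rot [-1.571e+00  0.000e+00  1.000e-03] op 0.626 F [ 0.3 -0.1 -2. ] j [ 0.01  0.61  1.93 -0.    0.6   0.  ]
row [-0.2, 1.1, -0.0] [0.0, 0.1, -0.0] n>= 0.0
```

```bash
python3 -m crank '[[-0.1,0.4,0,0,0,0],[-0.1,0.8,0,0,0,0],[-0.1,1.1,0,0,0,0],[-0.1,1.1,0,0,0,0]]'; python3 go.py 531.1 68.6 40.5 0
```

```text
t: 27.05
eef_pos: [531.2, 68.6, 40.5]
tcp_rot: [-1.571, 0.0, 0.001]
ft_force: [0.4, -0.2, -2.0]
opening: 0.627
t 27.05 pos [531.2  68.6  40.5] rot [-1.571e+00  0.000e+00  1.000e-03] op 0.627 F [ 0.4 -0.2 -2. ] j [ 0.01  0.61  1.94 -0.    0.59  0.  ]
row [-0.1, -0.0, -0.0] [0.0, 0.1, -0.0] n>= 0.0
```

```bash
python3 -m crank '[[0,0.5,0,0,0,0],[0,0.6,0,0,0,0],[0,0.6,0,0,0,0]]';python3 -m crank '[[0,0.5,0,0,0,0],[0,0.6,0,0,0,0],[0,0.6,0,0,0,0]]'
```

```text
t: 27.35
eef_pos: [531.3, 68.6, 40.1]
tcp_rot: [-1.571, -0.0, 0.001]
ft_force: [-0.3, -0.3, 4.6]
opening: 0.629
t: 27.65
eef_pos: [531.4, 68.6, 40.0]
tcp_rot: [-1.571, -0.001, 0.001]
ft_force: [-2.8, -0.5, 8.1]
opening: 0.622
```

Seated (contact at the expected height). Releasing and backing off.

```bash
python3 -m crank '[[0,-0.3,0,0,0,0],[0,-0.3,0,0,0,0],[0,-0.3,0,0,0,0],[0,-0.3,0,0,0,0]]' 0.85; python3 -m crank '[[0,-15,0,0,0,0],[0,-50,0,0,0,0],[0,-85,0,0,0,0],[0,-85,0,0,0,0],[0,-85,0,0,0,0]]' 1; python3 snap.py wrist w24;python3 - <<'E'
from h import *;import pickle
s,c,p,d=pickle.load(open('pics/w24.pkl','rb'))
for z,r in((48,(30,12.5)),(32,(31,))):
  a=top(c,p,531,68.5,z,half=40,s=8)
  a=cv2.convertScaleAbs(a,alpha=1.3)
  for q in r:cv2.circle(a,(320,320),int(q*8),(0,0,255),1)
  cv2.imwrite(f'pics/tmp{z}.png',cv2.resize(a,(400,400)))
cv2.imwrite('pics/w24t.png',np.hstack([cv2.imread('pics/tmp48.png'),cv2.imread('pics/tmp32.png')]))
zs=[]
for (dx,dy) in [(20,0),(-20,0),(0,20),(0,-20),(15,15),(-15,15),(15,-15),(-15,-15)]:
  u,v=proj(c,[531+dx,68.5+dy,48],True);u,v=int(round(u)),int(round(v));zs.append(round(float(world(c,u,v,np.median(d[v-2:v+3,u-2:u+3]),True)[2]),1))
print(zs)
E
```

```text
t: 28.05
eef_pos: [531.4, 68.6, 40.2]
tcp_rot: [-1.571, -0.0, 0.001]
ft_force: [0.2, -0.2, -0.5]
opening: 0.842
t: 28.55
eef_pos: [531.4, 68.6, 125.4]
tcp_rot: [-1.571, -0.002, 0.001]
ft_force: [0.1, 0.3, -0.3]
opening: 1.0
28.55 [531.39  68.64 125.44] [-1.5708e+00 -1.7000e-03  1.2000e-03] 1.0000757877457986
[47.7, 47.8, 47.7, 48.0, 48.1, 47.9, 47.7, 47.8]
```

View pics/w24t.png

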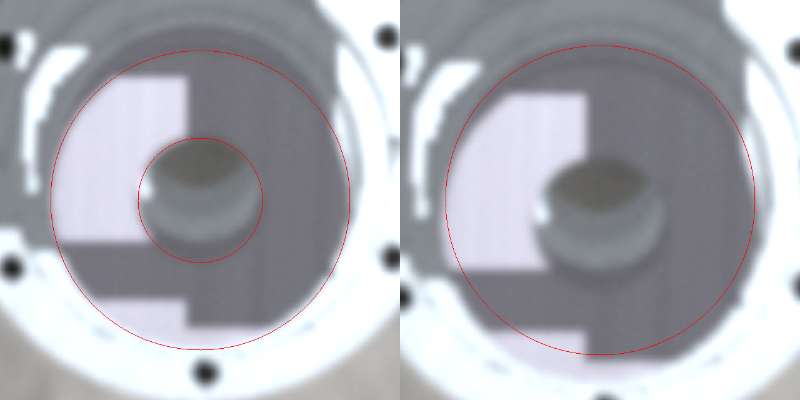

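```bash
python3 snap.py side s4; python3 snap.py scene c4; python3 - <<'E'
import cv2,numpy as np
a=cv2.imread('pics/s4.png')[130:290,230:430];b=cv2.imread('pics/c4.png')[180:280,270:430]
cv2.imwrite('pics/fin.png',np.hstack([cv2.resize(a,(400,320),interpolation=cv2.INTER_CUBIC),cv2.resize(b,(400,320),interpolation=cv2.INTER_CUBIC)]))
E
```

```text
28.6 [530.97  68.61 124.63] [-1.5708e+00  1.0000e-04  1.2000e-03] 1.0044040222727917
28.65 [530.78  68.6  124.18] [-1.5708e+00  1.1000e-03  1.1000e-03] 0.9977032779206941
```

View pics/fin.png

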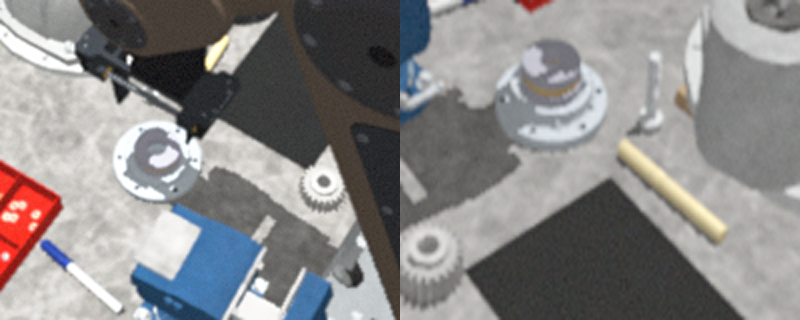

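The stack is concentric and level: the top flat face reads 47.7–48.1 mm all round and sits at (531, 68.5). The drift, bolt and pen look unmoved. The arm is clear, so I'm handing in.

```bash
python3 -c "
from cell import job
print(job.job_done())"
```

```text
the job is handed in; nothing more can be done
None
```

The thrust bearing is assembled in the cover's seat, and I handed the job in at about 28.7 s of the 72 s allowed. The hand-in gave no verdict.

- **Assembly:** I set the wide-bore washer in the seat raceway up and the ball cage on it. The narrow-bore washer went onto one face of the vee block. I tipped it over onto the other face with the closed fingers, picked it up from its flat side and lowered it onto the balls until I felt contact.
- **Last checks:** The top washer's flat face measured 47.7–48.1 mm at eight points, against 48 mm expected, so it is level. Each part looked concentric at about (531, 68.5) mm, to roughly 1 mm, when it was set down. The lower washer and cage are now largely hidden under the top one.
- **Other items:** The brass drift, marker pen and bolt look unmoved, judged by eye from the final pictures. The gripper is open and about 8 cm above the bearing.
- **Unexpected:** The washer slid about 6 mm along the groove while tipping, so I measured it again before gripping it. On the final set-down the arm briefly pressed with about 8 N. No check failed.

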